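# Put oiled carvings to dry on a heating mat

### The arm

A 6-joint arm with a two-finger parallel gripper is mounted at the origin on the work surface. World frame = base frame: x ahead of the robot, y to its left, z up, the work surface at z = 0. Lengths are in m, angles in rad, forces in N, time in s.
With the tool pointing down it reaches from about 0.35 to 0.85 m from the base axis. Payload 8.1 kg.
Tool frame: the origin (TCP) lies between the finger pads; the fingertips stand 25 mm ahead of it and the grasp point (between the pads) lies 6 mm ahead of it; z points along the fingers, y is the line along which they close (so a half turn about z gives the same grasp; the last joint's range is limited). The gripper opens to 93 mm and grips with 3 to 60 N. Pads are 15 mm wide; open, the fingers measure 128 mm over their backs; the gripper's body (75 mm by 188 mm) begins 65 mm behind the grasp point.
Start: joints at [-1.392, 0.13, 1.488, -0, 1.523, -0.085], TCP at [0.156, -0.579, 0.244] pointing down, gripper open.
Joint ranges: [-2.96, 2.96], [-0.89, 2.26], [0.02, 2.5], [-1.34, 4.48], [0, 2.73], [-2.66, 2.66]. Speed limits (rad/s): [2.39, 2.39, 2.79, 3.14, 3.14, 3.14].

### API

Orientations are given as a rotation vector (axis times angle).
In Python, from plant import robot gives the robot as it stands.
- The arm moves only by the tool arm_command, never from a script. Its argument "increments" is text: rows parted by semicolons, each of 5 numbers parted by spaces: the closure, from 0 (fully open) to 1 (shut), then the shift along the tool's x, y, z in mm, then the turn about the tool's z in rad. A call has 1 to 5 rows; each row is the pose to reach, as a shift and turn from the pose commanded when the call began, along the tool's axes at that moment; what a row does not reach only later rows make up. A row lasts 1/10 s, in which the tool goes at most 50 mm and 8.59 degrees, less where a joint would pass 70% of its speed; a pose out of reach is approached as far as the arm can. A call with a gripper value outside its range is refused whole. The fingers move at their own pace and stop on an object; "grip_force" is the grip in N (left out, the last holds). Time passes only in rows, so rows that repeat a pose let the fingers close. It gives the time, the measured TCP pose, the force, the opening and the grip force at its end, in the units of the state.
- robot.read_state(): the state, without advancing time (a new reading comes with each control period).
- robot.read_camera(name): name is "side" or "top" or "wrist"; returns the picture (480x640x3 uint8, blue, green, red); there is no depth.
- robot.camera_model(name): a dict with "fx", "fy", "cx", "cy" (pixels), "eye" and "rotation" of the camera in the world. Camera axes: x right, y down, z forward; pixel columns grow to the right and rows downward; lengths in m; the calibration is good to about 2 mm. A picture is of the moment at which its call begins: read the wrist's pose just before it. camera_model takes no time and is no camera call; for the wrist camera it gives the pose at the moment of the call.
- robot.close_job(): hands the job in; it is judged then, once.
The state is a dict: "t": time; "q": joint angles; "dq": joint speeds; "joint_torque": joint torques, N m; "tool_pos": TCP position; "orientation": TCP orientation; "force": force on the tool from outside, world axes, zero at the start; "wrist_torque": the same for the moment, N m; "opening": finger opening in m; "gripper_force": force on a finger pad.
Only numpy, scipy, OpenCV 4.12 (cv2) and the standard library are available. Lean on these libraries where they do the work, as an engineer would, in place of code of your own. Each camera call takes 0.05 s, during which the arm holds its last target. There are 200 camera calls.

### The job

Put the oiled carvings to dry: slide the oak relief panel along the bench, without lifting it, into the printed frame on the heating mat, and set every rosette that is there, carved face up, wholly on the other half of the mat, clear of one another. Turn the thermostat dial until its pointer stands at the orange marker. When all that is done, press the green, the yellow and the blue key fully, one at a time in that order, and leave the tools and other things on the bench where they are.

Things in the scene. Friction and masses are not known exactly. Their poses are not given: they have to be found in the camera images.
- mat: heating mat, a brick-red sheet flat on the bench, 240 mm along its x by 270 mm along its y, so thin (1 mm, no edge to catch on) that things slide onto it and stand on it at bench height. Origin: its centre; x away from the robot, y to the robot's left. A pale line along its x axis (y = 0) divides it: left half (y > 0) for the panel, right half (y < 0) for the rosettes
- frame_centre (a point): centre of the pale printed frame (four corner angles, 144 mm along the mat's x by 104 mm along its y inside) on the left half of the mat, at (0, 70 mm) in the mat's frame
- panel: oiled oak relief panel, 140 mm along its x, 100 mm along its y, 24 mm high, too wide to grip flat; 0.18 to 0.36 kg, slides on the bench. Origin: centre of its underside; z up. It starts to the left of the mat with its x axis within about 0.3 rad of the world's. Either way round is right
- rosette1: oiled carved rosette, pale limewood with six petals: a disc 46 mm in diameter, 22 mm high, 35 g, carved face up. Origin: centre of its underside; z out of the carved face. Three or all four rosettes are there (absent: None); they start on a sheet of paper right of the mat, nearer the robot than the controller, in a row some 70 mm apart
- rosette2: oiled carved rosette, dark walnut with eight petals: a disc 46 mm in diameter, 22 mm high, 35 g, carved face up. Origin: centre of its underside; z out of the carved face. Three or all four rosettes are there (absent: None); they start on a sheet of paper right of the mat, nearer the robot than the controller, in a row some 70 mm apart
- rosette3: oiled carved rosette, pale limewood with six petals and a dark boss: a disc 46 mm in diameter, 22 mm high, 35 g, carved face up. Origin: centre of its underside; z out of the carved face. Three or all four rosettes are there (absent: None); they start on a sheet of paper right of the mat, nearer the robot than the controller, in a row some 70 mm apart
- rosette4: oiled carved rosette, mid-brown oak with eight petals: a disc 46 mm in diameter, 22 mm high, 35 g, carved face up. Origin: centre of its underside; z out of the carved face. Three or all four rosettes are there (absent: None); they start on a sheet of paper right of the mat, nearer the robot than the controller, in a row some 70 mm apart
- controller: the mat's controller, a fixed grey box 130 mm (x) by 160 mm (y), top at 55 mm, to the right of the mat. Origin: centre of its underside; x points away from the robot. On its top are the dial, a dark display and, along the edge nearest the robot, three round keys: from the robot's left to right green, yellow, blue
- dial (a joint): angle of the thermostat dial in rad, 0 at the lower end of the scale, growing to 4.71 as it is turned clockwise seen from above; it stays where it is left (friction 0.03 N m)
- dial_grip (a point): on the dial's axis at the height to grip, 86 mm over the bench. The dial is a grey bar knob: the bar is 42 mm long, 14 mm thick and 30 mm high (its top 93 mm over the bench) on a 44 mm disc 8 mm high. This point's x axis runs along the bar towards the pointer end (white line)
- dial_pointer (a point): the point that the dial's pointer marks on the scale, 34 mm from the axis; it turns with the dial
- marker_tip (a point): tip of the orange set-marker clipped to the scale round the dial, 34 mm from the dial's axis; it does not move during a run. It stands 1.3 to 4.2 rad along the scale, at least 0.6 rad past the dial's start
- key_power_top (a point): centre of the top of the green power key, 23 mm in diameter, 66 mm over the bench when up; pressed straight down, full travel 5 mm at 5 N, springs back. Keys are 45 mm apart
- key_timer_top (a point): centre of the top of the yellow timer key, 23 mm in diameter, 66 mm over the bench when up; pressed straight down, full travel 5 mm at 5 N, springs back. Keys are 45 mm apart
- key_start_top (a point): centre of the top of the blue start key, 23 mm in diameter, 66 mm over the bench when up; pressed straight down, full travel 5 mm at 5 N, springs back. Keys are 45 mm apart
- key_power (a joint): how far the green key is pressed, 0 to 0.005 m; it counts as pressed beyond 0.0035
- key_timer (a joint): how far the yellow key is pressed, 0 to 0.005 m; it counts as pressed beyond 0.0035
- key_start (a joint): how far the blue key is pressed, 0 to 0.005 m; it counts as pressed beyond 0.0035
- gouge1: carving gouge lying beyond the mat, 240 mm long, brown handle; leave alone. Origin under it, where blade meets handle
- oil_tin: green oil tin, 60 mm across, 75 mm high, standing to the left of the panel; leave alone. Origin: centre of its underside
- brush: oiling brush lying to the right of the rosettes; leave alone
- mallet: round carver's mallet lying behind the mat, head 84 mm thick; leave alone
- horse: carved wooden horse on a plinth, 200 mm tall, to the right of the controller; leave alone. Origin: centre of the plinth's underside
- pencil: green carpenter's pencil, 180 mm long, lying near the robot on the left; leave alone
Mind the look-alikes: they are no part of the job. What is shaped like the rosette4 but purple or red is not meant.

How it is judged:
By the outcome, as a careful person would: the job done as asked, in the order asked, and still so for the second after the job is handed in, with the robot touching nothing.
Of rosette1, rosette2, rosette3, rosette4 only 3 to 4 are there at a start; the rules pass over those that are not, and their reading is None.
At some moment in a run one of panel, rosette1, rosette2, rosette3, rosette4 may be knocked a few centimetres aside while the robot is not near it.
It also fails if it takes over 210 s, if anything falls off the work surface, if the arm or the gripper's body presses on something with over 40 N, if the wrist force passes 120 N, or if a joint passes its speed limit or range.

## Working session

There is one attempt and no reset: what is moved stays moved. The work goes in short steps, Python scripts to look and compute and a tool call to move; the robot and the scene stay as the last step left them, time stands still between calls to the robot, and variables do not carry over. Pictures are saved under pics/ and viewed, at most 14 in all, crops included, and the job is handed in when it is done.

Besides the shell and the picture viewer there is one more tool, called as a command line: name --argument value ..., lists and objects as JSON in quotes. arm_command: Moves the arm, as the interface text tells. Its arguments: {"type":"object","properties":{"increments":{"type":"string"},"grip_force":{"type":"number"}},"required":["increments"]}

```bash
ls; mkdir -p pics
cat > h.py <<'E'
import numpy as np, cv2
from plant import robot
from scipy.spatial.transform import Rotation as R
def snap(n,f):
    m=robot.camera_model(n); im=robot.read_camera(n); cv2.imwrite('pics/'+f+'.png',im); return im,m
def px2w(m,u,v,z=0):
    d=np.array([(u-m['cx'])/m['fx'],(v-m['cy'])/m['fy'],1]); d=np.array(m['rotation'])@d; e=np.array(m['eye'])
    return e+d*(z-e[2])/d[2]
def w2px(m,p):
    c=np.array(m['rotation']).T@(np.array(p)-np.array(m['eye'])); return np.array([m['fx']*c[0]/c[2]+m['cx'],m['fy']*c[1]/c[2]+m['cy']])
E
python3 - <<'E'
from h import *
import pickle
d={}
for n in('top','side'):
    im,m=snap(n,n+'0'); d[n]=m; print(n,m)
print(robot.read_state())
E
```

```text
pics
top {'fx': 497.1506215059753, 'fy': 497.1506215059753, 'cx': 326.90703024045723, 'cy': 230.6822796120378, 'eye': array([0.45255031, 0.00484013, 1.27125687]), 'rotation': array([-2.18042654,  2.17452337, -0.0798913 ])}
side {'fx': 531.6941137325119, 'fy': 531.6941137325119, 'cx': 318.71301096929966, 'cy': 237.49916403973288, 'eye': array([ 0.03858697, -0.93288828,  0.90576548]), 'rotation': array([-2.16626778,  0.54445118, -0.27099949])}
{'t': 0.1, 'q': array([-1.39241955e+00,  1.31099338e-01,  1.48916393e+00, -4.92025390e-06,
        1.52302305e+00, -8.54106820e-02]), 'dq': array([-3.32683221e-04,  8.07230439e-05, -2.03546037e-03,  1.74372959e-03,
       -1.63670508e-03, -1.49253196e-03]), 'joint_torque': array([-6.23159958e-04, -5.61339784e+01, -4.93098557e+01,  7.68932118e-02,
        2.90900655e-02, -6.79544587e-05]), 'tool_pos': array([ 0.15637165, -0.5787684 ,  0.24268769]), 'orientation': array([-3.11262978e+00, -4.12933969e-01,  1.31259259e-04]), 'force': array([-0.05151225,  0.61866237,  0.47405754]), 'wrist_torque': array([-0.02207194,  0.05350152, -0.01807036]), 'gripper_force': 0.0, 'opening': 0.09298622197528394}
```

View pics/top0.png

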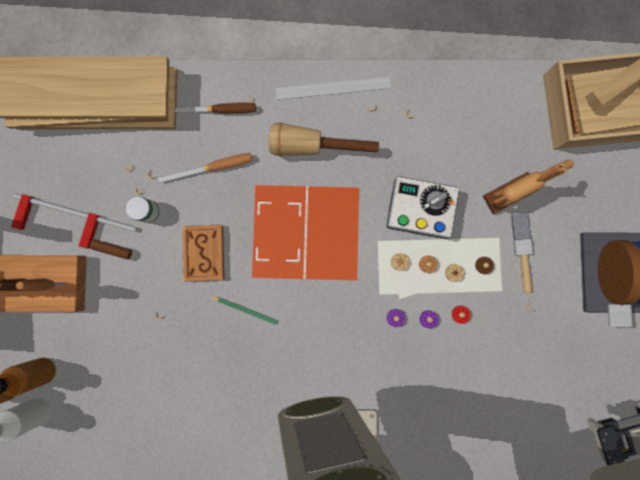

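The top view shows the mat at (305,232), the panel at (204,253), four rosettes on the paper at (400,262), (428,264), (455,272) and (484,265), and the controller at (424,207). The purple and red decoys are at row 317.

```bash
sed -i "s/np.array(m\['rotation'\])/R.from_rotvec(m['rotation']).as_matrix()/" h.py
python3 - <<'E'
from h import *
m=robot.camera_model('top'); im=cv2.imread('pics/top0.png')
a=cv2.resize(im[170:300,170:370],(800,520),interpolation=cv2.INTER_CUBIC)
b=cv2.resize(im[172:302,372:512],(646,600),interpolation=cv2.INTER_CUBIC)
cv2.imwrite('pics/a.png',a);cv2.imwrite('pics/b.png',b)
h=cv2.cvtColor(im,cv2.COLOR_BGR2HSV)
def blobs(mask,z,roi):
    M=np.zeros_like(mask);x0,y0,x1,y1=roi;M[y0:y1,x0:x1]=mask[y0:y1,x0:x1]
    n,l,s,c=cv2.connectedComponentsWithStats(M)
    for i in range(1,n):
        if s[i,4]>30:
            r=cv2.minAreaRect(np.argwhere(l==i)[:,::-1].astype(np.float32))
            bx=[px2w(m,*p,z)[:2].round(4) for p in cv2.boxPoints(r)]
            print(s[i],c[i].round(1),px2w(m,*c[i],z)[:2].round(4),'rect',px2w(m,*r[0],z)[:2].round(4),np.array(bx).tolist())
print('mat');blobs(cv2.inRange(h,(0,180,120),(15,255,255)),0,(240,170,370,290))
print('panel');blobs(cv2.inRange(h,(3,70,30),(25,255,255)),.024,(175,215,235,290))
print('ros');blobs(cv2.inRange(h,(0,60,0),(25,255,255)),.022,(380,240,505,290))
print('keys');
for lo,hi in(((45,90,60),(85,255,255)),((20,120,100),(35,255,255)),((100,120,60),(125,255,255))): blobs(cv2.inRange(h,lo,hi),.066,(385,205,465,240))
E
```

```text
mat
[ 253  186   52   92 3557] [279.2 230.6] [0.5541 0.1358] rect [0.5519 0.1366] [[0.4381, 0.2017], [0.6715, 0.197], [0.6673, 0.0707], [0.4341, 0.0772]]
[ 307  188   51   91 4227] [332.2 232.3] [ 5.503e-01 -2.000e-04] rect [5.486e-01 2.000e-04] [[0.4342, 0.0648], [0.6671, 0.0612], [0.6646, -0.0653], [0.4319, -0.0599]]
panel
[ 182  225   42   57 2250] [202.9 252.8] [0.496  0.3245] rect [0.4959 0.3246] [[0.5649, 0.3791], [0.5672, 0.2761], [0.4275, 0.2706], [0.4252, 0.3727]]
ros
[391 253  18  18 246] [399.8 261.7] [ 0.4751 -0.1696] rect [ 0.475 -0.17 ] [[0.4662, -0.1411], [0.5033, -0.1599], [0.4839, -0.1988], [0.4469, -0.18]]
[419 256  19  17 255] [428. 264.] [ 0.4696 -0.2402] rect [ 0.4695 -0.2402] [[0.4895, -0.2179], [0.4896, -0.263], [0.4496, -0.2624], [0.4495, -0.2175]]
[476 257  18  17 241] [484.4 265. ] [ 0.4674 -0.3811] rect [ 0.4674 -0.3814] [[0.4873, -0.3606], [0.4875, -0.4031], [0.4475, -0.4021], [0.4474, -0.3597]]
[446 264  18  18 250] [454.5 272.6] [ 0.4481 -0.306 ] rect [ 0.4485 -0.3061] [[0.4696, -0.2852], [0.4698, -0.3277], [0.4274, -0.3269], [0.4273, -0.2845]]
keys
[399 216   9   9  69] [403. 220.] [ 0.5756 -0.1722] rect [ 0.5756 -0.1722] [[0.5854, -0.1626], [0.5854, -0.1821], [0.5658, -0.1819], [0.5658, -0.1624]]
[417 219  10   9  75] [421.1 223.2] [ 0.5679 -0.2162] rect [ 0.5684 -0.2171] [[0.5781, -0.2063], [0.5782, -0.2282], [0.5586, -0.2279], [0.5586, -0.2061]]
[435 222  10  10  73] [439.3 226.5] [ 0.5598 -0.2602] rect [ 0.5593 -0.2601] [[0.5587, -0.2449], [0.5746, -0.2609], [0.56, -0.2753], [0.5441, -0.2592]]
```

View pics/a.png

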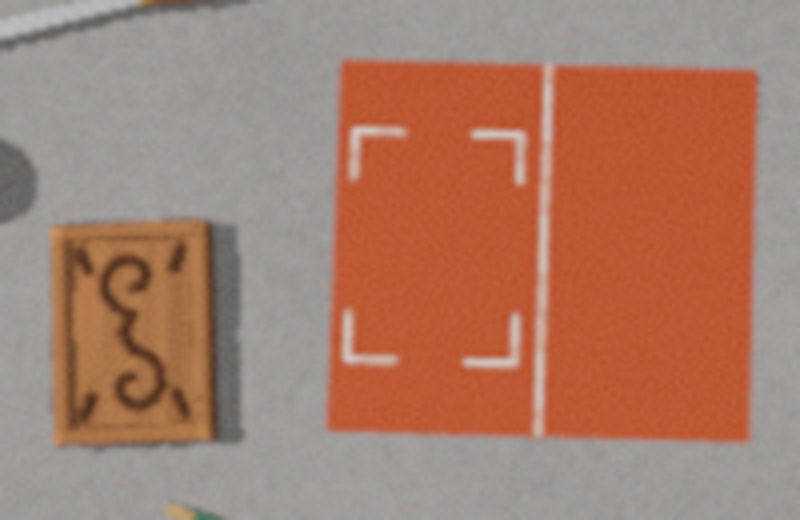

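View pics/b.png

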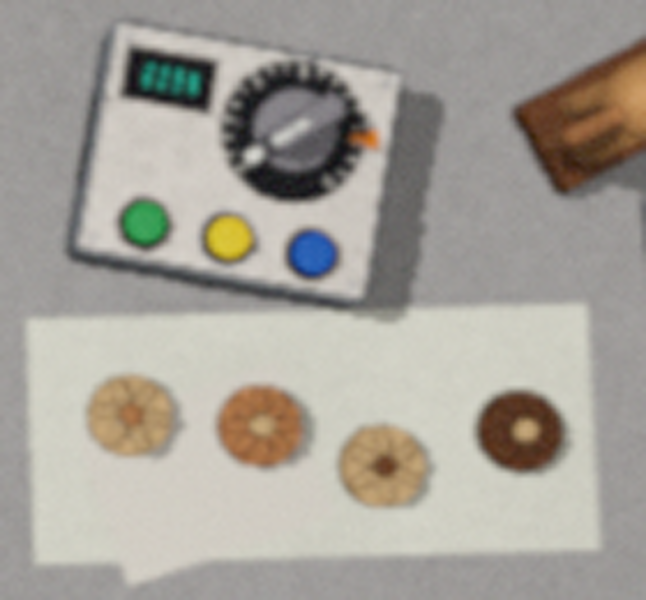

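Crop a shows the mat corners at (341,60), (757,70), (749,440) and (328,430), with the panel almost square to the mat. Crop b shows the dial at (296,128), its white pointer toward the lower left at (252,157), and the orange marker on the right at (355,137). The rosettes from left to right are 1, 4, 3 and 2, so all four are there.

Run:
```python
from h import *
m=robot.camera_model('top')
A=lambda p,z=0:px2w(m,170+(p[0]-1.5)/4,170+(p[1]-1.5)/4,z)[:2]
B=lambda p,z=0:px2w(m,372+(p[0]-1.8)/4.614,172+(p[1]-1.8)/4.614,z)[:2]
C=np.array([A(p) for p in((341,60),(757,70),(749,440),(328,430))]);print('mat',C.round(4).tolist(),C.mean(0))
d=(C[0]+C[1]-C[2]-C[3]);print('yaw',np.arctan2(d[1],d[0]),[np.linalg.norm(C[i]-C[i-1]) for i in range(4)])
F=np.array([A(p) for p in((354,131),(521,136),(516,363),(347,359))]);print('frame',F.round(4).tolist(),F.mean(0))
P=np.array([A(p,.024) for p in((52,228),(209,220),(214,440),(57,442))]);print('panel',P.round(4).tolist(),P.mean(0))
d=(P[0]+P[1]-P[2]-P[3]);print('yaw',np.arctan2(d[1],d[0]),[np.linalg.norm(P[i]-P[i-1]) for i in range(4)])
for n,p,z in(('dialbar',(296,123),.093),('ptr',(252,157),.055),('ptrz',(252,157),.07),('mark',(352,137),.06),('disc',(293,130),.06)):print(n,B(p,z))
print('ctl',[B(p,.055).round(4).tolist() for p in((113,25),(402,75),(367,300),(74,248))])
for n,u,v,z in(('tin',141,209,.075),('pencil',213,298,0),('pencil2',278,322,0)):print(n,px2w(m,u,v,z)[:2])
s=robot.read_state();r=R.from_rotvec(s['orientation']).as_matrix();print(r.round(4))
def go(x,y,z,yaw,r=r,p=s['tool_pos']):
    cy=np.arctan2(r[1,0],r[0,0]);print((r.T@(np.array([x,y,z])-p)*1000).round(1),'turn',cy-yaw)
go(.475,-.170,.1,np.pi/2)
```

```text
mat [[0.6734, 0.2], [0.6674, -0.0689], [0.4296, -0.0633], [0.4351, 0.2049]] [0.55137923 0.06819099]
yaw -0.02189630603893481 [np.float64(0.23834074631614058), np.float64(0.2689884400121449), np.float64(0.23784403087323716), np.float64(0.2682020931171802)]
frame [[0.6272, 0.191], [0.6241, 0.0832], [0.4781, 0.0854], [0.4803, 0.1934]] [0.55242379 0.13823976]
panel [[0.5618, 0.3773], [0.5671, 0.2782], [0.429, 0.2723], [0.4275, 0.3706]] [0.49633905 0.32461618]
yaw 0.045935955542908836 [np.float64(0.13450242779674854), np.float64(0.09921764208508138), np.float64(0.1382171207418399), np.float64(0.09831003976408377)]
dialbar [ 0.625142   -0.24686203]
ptr [ 0.61237117 -0.23127827]
ptrz [ 0.61040012 -0.22836624]
mark [ 0.62253291 -0.28352089]
disc [ 0.62621949 -0.25226451]
ctl [[0.6835, -0.1578], [0.6567, -0.312], [0.5361, -0.2912], [0.5634, -0.1361]]
tin [0.60004725 0.46445242]
pencil [0.38199198 0.30233796]
pencil2 [0.32228863 0.13637919]
[[ 9.654e-01  2.607e-01 -3.000e-04]
 [ 2.607e-01 -9.654e-01  1.700e-03]
 [ 1.000e-04 -1.700e-03 -1.000e+00]]
[ 414.2 -311.3  143.3] turn -1.307008746007438
```

arm_command --increments "0.2 190 -143 40 -0.7; 0.2 190 -143 40 -0.7; 0.2 190 -143 40 -0.7; 0.2 190 -143 40 -0.7; 0.2 190 -143 40 -0.7" --grip_force 10

```text
t: 0.6
tool_pos: [0.3035, -0.3892, 0.2027]
orientation: [-2.778, -1.464, -0.0]
force: [0.4, -0.1, -0.2]
opening: 0.0743
gripper_force: 0.0
```

```bash
cat >> h.py <<'E'
def go(x,y,z,yaw=np.pi/2):
    s=robot.read_state();r=R.from_rotvec(s['orientation']).as_matrix();p=s['tool_pos']
    cy=np.arctan2(r[1,0],r[0,0]);print(round(s['t'],2),p.round(4),'yaw',cy.round(4),'tilt',r[:,2].round(4),'F',s['force'].round(1),'shift',(r.T@(np.array([x,y,z])-p)*1000).round(1),'turn',round(cy-yaw,4))
E
python3 -c "
from h import *
go(.475,-.170,.12)"
```

```text
0.6 [ 0.3035 -0.3892  0.2027] yaw 0.9701 tilt [-3.0e-04  1.2e-03 -1.0e+00] F [ 0.4 -0.1 -0.2] shift [277.7  17.7  82.9] turn -0.6007
```

arm_command --increments "0.2 200 13 40 -0.6; 0.2 200 13 40 -0.6; 0.2 200 13 40 -0.6; 0.2 200 13 40 -0.6; 0.2 200 13 40 -0.6"

```text
t: 1.1
tool_pos: [0.4289, -0.2299, 0.1618]
orientation: [-2.216, -2.222, -0.002]
force: [-0.3, -0.3, 0.7]
opening: 0.0745
gripper_force: 0.0
```

```bash
python3 -c "
from h import *
go(.475,-.170,.1)
im,m=snap('wrist','w1');print(m['eye'],w2px(m,[.475,-.17,.022]),w2px(m,[.47,-.24,.022]))"
```

```text
1.1 [ 0.4289 -0.2299  0.1618] yaw 1.5737 tilt [-0.0014  0.003  -1.    ] F [-0.3 -0.3  0.7] shift [59.6 46.3 62. ] turn 0.0029
[ 0.42781867 -0.15015655  0.30261311] [384.14383001 166.40628344] [374.07510918 249.83707465]
```

View pics/w1.png

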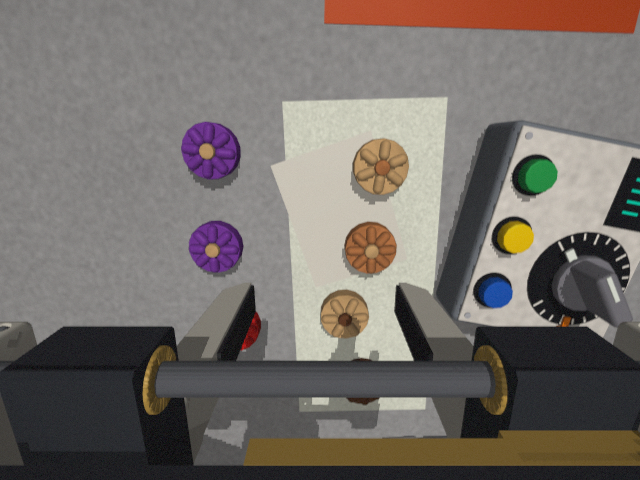

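The wrist view confirms the positions: rosette 1 at (381,167) and rosette 4 at (371,248). Both lie within 2 mm of what I predicted.

arm_command --increments "0.2 60 45 20 -0.003; 0.2 60 45 20 -0.003; 0.2 60 45 70 -0.003; 0.2 60 45 110 -0.003; 0.2 60 45 132 -0.003"

```text
t: 1.65
tool_pos: [0.4702, -0.1752, 0.0281]
orientation: [-2.226, -2.211, 0.003]
force: [-0.2, 0.9, -0.5]
opening: 0.0745
gripper_force: 0.0
```

arm_command --increments "0.2 0 0 0 0; 0.8 0 0 0 0; 0.8 0 0 0 0; 0.8 0 0 0 0; 0.8 0 0 0 0"

```text
t: 2.15
tool_pos: [0.4737, -0.1757, 0.033]
orientation: [2.225, 2.215, 0.001]
force: [0.6, -0.1, 0.4]
opening: 0.0472
gripper_force: 0.1
```

arm_command --increments "0.8 0 0 0 0; 0.8 0 0 0 0; 0.8 0 0 -40 0; 0.8 0 0 -80 0; 0.8 0 0 -80 0"

```text
t: 2.65
tool_pos: [0.4765, -0.1768, 0.1181]
orientation: [2.219, 2.211, 0.005]
force: [1.4, -0.6, 1.1]
opening: 0.0458
gripper_force: 10.0
```

```bash
python3 -c "
from h import *
go(.606,.0316,.03)"
```

```text
2.65 [ 0.4765 -0.1768  0.1181] yaw 1.567 tilt [ 0.0091 -0.0044 -0.9999] F [ 1.4 -0.6  1.1] shift [209.3 127.9  88.3] turn -0.0038
```

arm_command --increments "0.8 50 30 0 0; 0.8 100 60 0 0; 0.8 150 95 0 0; 0.8 190 120 0 0; 0.8 205 128 0 0"

```text
t: 3.15
tool_pos: [0.6025, 0.0318, 0.1112]
orientation: [-2.225, -2.218, -0.0]
force: [0.4, -0.4, -0.1]
opening: 0.046
gripper_force: 10.0
```

arm_command --increments "0.8 0 0 0 0; 0.8 0 0 40 0; 0.8 0 0 70 0; 0.8 0 0 80 0; 0.8 0 0 80 0"

```text
t: 3.65
tool_pos: [0.5999, 0.029, 0.0298]
orientation: [-2.224, -2.215, 0.004]
force: [0.2, -0.3, -0.3]
opening: 0.0455
gripper_force: 10.0
```

```bash
python3 -c "
from h import *
go(.606,.0316,.03)"
```

```text
3.65 [0.5999 0.029  0.0298] yaw 1.5665 tilt [-3.7e-03  1.0e-04 -1.0e+00] F [ 0.2 -0.3 -0.3] shift [ 2.6  6.1 -0.2] turn -0.0043
```

arm_command --increments "0.8 0 0 0 0; 0.25 0 0 0 0; 0.25 0 0 0 0; 0.25 0 0 0 0; 0.25 0 0 -40 0"

```text
t: 4.15
tool_pos: [0.5969, 0.0295, 0.0662]
orientation: [-2.22, -2.211, 0.011]
force: [-0.3, -0.1, -0.0]
opening: 0.0691
gripper_force: 0.0
```

arm_command --increments "0.25 0 0 -50 0; 0.25 -45 -20 -60 0; 0.25 -90 -45 -60 0; 0.25 -135 -65 -60 0; 0.25 -180 -85 -60 0"

```text
t: 4.65
tool_pos: [0.5153, -0.1515, 0.1325]
orientation: [2.224, 2.217, 0.001]
force: [1.4, -1.0, -0.8]
opening: 0.07
gripper_force: 0.0
```

arm_command --increments "0.25 -45 -20 0 0; 0.25 -89 -45 0 0; 0.25 -89 -45 0 0; 0.25 -89 -45 0 0; 0.25 -89 -45 0 0"

```text
t: 5.15
tool_pos: [0.4711, -0.2381, 0.1318]
orientation: [2.225, 2.217, 0.001]
force: [0.2, 0.5, 0.2]
opening: 0.0696
gripper_force: 0.0
```

```bash
python3 -c "
from h import *
go(.470,-.240,.03)"
```

```text
5.15 [ 0.4711 -0.2381  0.1318] yaw 1.5672 tilt [ 5.e-04  3.e-04 -1.e+00] F [0.2 0.5 0.2] shift [ -1.9  -1.2 101.8] turn -0.0036
```

arm_command --increments "0.25 -2 -1 50 -0.003; 0.25 -2 -1 85 -0.003; 0.25 -2 -1 101 -0.003; 0.25 -2 -1 101 -0.003; 0.25 -2 -1 101 -0.003"

```text
t: 5.65
tool_pos: [0.4704, -0.2398, 0.0311]
orientation: [-2.22, -2.223, -0.0]
force: [-1.1, -0.2, 0.6]
opening: 0.0695
gripper_force: 0.0
```

arm_command --increments "0.8 0 0 0 0; 0.8 0 0 0 0; 0.8 0 0 0 0; 0.8 0 0 0 0; 0.8 0 0 0 0"

```text
t: 6.15
tool_pos: [0.4701, -0.2412, 0.0314]
orientation: [2.222, 2.219, 0.001]
force: [-0.4, 1.3, 6.1]
opening: 0.046
gripper_force: 10.0
```

arm_command --increments "0.8 0 0 -40 0; 0.8 0 0 -80 0; 0.8 40 20 -80 0; 0.8 80 50 -80 0; 0.8 120 80 -80 0"

```text
t: 6.65
tool_pos: [0.5505, -0.1202, 0.1113]
orientation: [2.224, 2.217, 0.001]
force: [0.1, -1.3, -0.9]
opening: 0.0459
gripper_force: 10.0
```

arm_command --increments "0.8 44 27 0 0; 0.8 88 54 0 0; 0.8 88 54 0 0; 0.8 88 54 0 0; 0.8 88 54 0 0"

```text
t: 7.15
tool_pos: [0.6031, -0.0338, 0.1102]
orientation: [-2.222, -2.22, 0.002]
force: [-0.3, 0.1, -1.1]
opening: 0.0457
gripper_force: 10.0
```

```bash
python3 -c "
from h import *
go(.605,-.0324,.031)"
```

```text
7.15 [ 0.6031 -0.0338  0.1102] yaw 1.5696 tilt [-1.1e-03 -4.0e-04 -1.0e+00] F [-0.3  0.1 -1.1] shift [ 1.5  2.  79.2] turn -0.0012
```

arm_command --increments "0.8 1 2 40 0; 0.8 1 2 70 0; 0.8 1 2 79 0; 0.8 1 2 79 0; 0.8 1 2 79 0"

```text
t: 7.65
tool_pos: [0.6059, -0.0332, 0.0325]
orientation: [2.224, 2.218, 0.0]
force: [-0.3, 0.3, -0.3]
opening: 0.046
gripper_force: 10.0
```

arm_command --increments "0.25 0 0 0 0; 0.25 0 0 0 0; 0.25 0 0 0 0; 0.25 0 0 -40 0; 0.25 0 0 -80 0"

```text
t: 8.15
tool_pos: [0.6043, -0.0318, 0.1111]
orientation: [-2.22, -2.218, 0.004]
force: [1.2, -0.7, -0.5]
opening: 0.0696
gripper_force: 0.0
```

arm_command --increments "0.25 -40 -25 -20 0; 0.25 -80 -50 -20 0; 0.25 -120 -75 -20 0; 0.25 -160 -95 -20 0; 0.25 -195 -115 -20 0"

```text
t: 8.65
tool_pos: [0.4897, -0.2286, 0.1323]
orientation: [2.222, 2.219, 0.0]
force: [0.6, -1.0, -0.4]
opening: 0.0695
gripper_force: 0.0
```

arm_command --increments "0.25 -40 -20 0 0; 0.25 -78 -42 0 0; 0.25 -78 -42 0 0; 0.25 -78 -42 0 0; 0.25 -78 -42 0 0"

```text
t: 9.15
tool_pos: [0.449, -0.3041, 0.1317]
orientation: [-2.222, -2.221, -0.001]
force: [0.4, 0.7, 0.9]
opening: 0.0694
gripper_force: 0.0
```

```bash
python3 -c "
from h import *
go(.448,-.306,.031)"
```

```text
9.15 [ 0.449  -0.3041  0.1317] yaw 1.5703 tilt [ 3.e-04  3.e-04 -1.e+00] F [0.4 0.7 0.9] shift [ -1.9  -1.1 100.7] turn -0.0005
```

arm_command --increments "0.25 -2 -1 50 0; 0.25 -2 -1 85 0; 0.25 -2 -1 101 0; 0.25 -2 -1 101 0; 0.25 -2 -1 101 0"

```text
t: 9.65
tool_pos: [0.4483, -0.3058, 0.0309]
orientation: [-2.22, -2.222, -0.0]
force: [-0.2, 0.9, 1.0]
opening: 0.0697
gripper_force: 0.0
```

arm_command --increments "0.8 0 0 0 0; 0.8 0 0 0 0; 0.8 0 0 0 0; 0.8 0 0 0 0; 0.8 0 0 0 0"

```text
t: 10.15
tool_pos: [0.448, -0.3072, 0.0314]
orientation: [2.222, 2.219, 0.0]
force: [-1.2, 0.3, 5.0]
opening: 0.0459
gripper_force: 10.0
```

arm_command --increments "0.8 0 0 -40 0; 0.8 0 0 -80 0; 0.8 45 5 -80 0; 0.8 90 10 -80 0; 0.8 135 15 -80 0"

```text
t: 10.65
tool_pos: [0.4627, -0.1709, 0.111]
orientation: [2.224, 2.218, 0.001]
force: [0.1, 0.1, -0.4]
opening: 0.0453
gripper_force: 10.0
```

arm_command --increments "0.8 45 10 0 0; 0.8 90 20 0 0; 0.8 135 25 0 0; 0.8 180 30 0 0; 0.8 205 33 0 0"

```text
t: 11.15
tool_pos: [0.4956, 0.0361, 0.1106]
orientation: [-2.22, -2.222, -0.001]
force: [0.3, -0.5, -0.5]
opening: 0.0456
gripper_force: 10.0
```

arm_command --increments "0.8 0 0 0 0; 0.8 0 0 40 0; 0.8 0 0 70 0; 0.8 0 0 79 0; 0.8 0 0 79 0"

```text
t: 11.65
tool_pos: [0.4945, 0.0322, 0.0304]
orientation: [-2.222, -2.218, 0.004]
force: [0.2, 0.3, -0.4]
opening: 0.0456
gripper_force: 10.0
```

```bash
python3 -c "
from h import *
go(.4957,.0338,.031)"
```

```text
11.65 [0.4945 0.0322 0.0304] yaw 1.569 tilt [-3.3e-03 -1.0e-04 -1.0e+00] F [ 0.2  0.3 -0.4] shift [ 1.6  1.2 -0.6] turn -0.0018
```

arm_command --increments "0.25 0 0 0 0; 0.25 0 0 0 0; 0.25 0 0 0 0; 0.25 0 0 -40 0; 0.25 0 0 -80 0"

```text
t: 12.15
tool_pos: [0.4946, 0.033, 0.1118]
orientation: [-2.221, -2.219, 0.003]
force: [1.7, 0.8, 0.9]
opening: 0.0697
gripper_force: 0.0
```

arm_command --increments "0.25 -45 -5 -20 0; 0.25 -90 -10 -20 0; 0.25 -135 -15 -20 0; 0.25 -180 -20 -20 0; 0.25 -225 -20 -20 0"

```text
t: 12.65
tool_pos: [0.4753, -0.1938, 0.1327]
orientation: [2.221, 2.219, 0.001]
force: [1.5, -0.0, 0.3]
opening: 0.0695
gripper_force: 0.0
```

arm_command --increments "0.25 -45 -5 0 0; 0.25 -90 -9 0 0; 0.25 -135 -9 0 0; 0.25 -175 -9 0 0; 0.25 -190 -9 0 0"

```text
t: 13.15
tool_pos: [0.4659, -0.3857, 0.1325]
orientation: [2.224, 2.216, -0.001]
force: [-0.0, 1.2, 0.4]
opening: 0.0699
gripper_force: 0.0
```

arm_command --increments "0.25 0 0 0 0; 0.25 0 0 0 0"

```text
t: 13.35
tool_pos: [0.4665, -0.381, 0.1316]
orientation: [-2.222, -2.22, -0.001]
force: [0.3, -0.1, 0.6]
opening: 0.0698
gripper_force: 0.0
```

```bash
python3 -c "
from h import *
go(.467,-.381,.031)"
```

```text
13.35 [ 0.4665 -0.381   0.1316] yaw 1.5696 tilt [-1.e-04  8.e-04 -1.e+00] F [ 0.3 -0.1  0.6] shift [ -0.    0.5 100.6] turn -0.0012
```

arm_command --increments "0.25 0 0 50 0; 0.25 0 0 85 0; 0.25 0 0 101 0; 0.25 0 0 101 0; 0.25 0 0 101 0"

```text
t: 13.85
tool_pos: [0.4674, -0.3817, 0.0321]
orientation: [2.221, 2.221, 0.0]
force: [-0.3, 0.0, 0.1]
opening: 0.0696
gripper_force: 0.0
```

arm_command --increments "0.8 0 0 0 0; 0.8 0 0 0 0; 0.8 0 0 0 0; 0.8 0 0 0 0; 0.8 0 0 0 0"

```text
t: 14.35
tool_pos: [0.4669, -0.3824, 0.0316]
orientation: [2.222, 2.219, -0.0]
force: [-0.7, 0.8, 6.4]
opening: 0.0454
gripper_force: 10.0
```

arm_command --increments "0.8 0 0 -40 0; 0.8 0 0 -80 0; 0.8 45 5 -80 0; 0.8 90 10 -80 0; 0.8 135 10 -80 0"

```text
t: 14.85
tool_pos: [0.4768, -0.2458, 0.111]
orientation: [2.223, 2.218, 0.001]
force: [0.8, 0.6, -1.6]
opening: 0.0456
gripper_force: 10.0
```

arm_command --increments "0.8 45 5 0 0; 0.8 90 10 0 0; 0.8 135 15 0 0; 0.8 180 18 0 0; 0.8 216 18 0 0"

```text
t: 15.35
tool_pos: [0.4946, -0.0286, 0.1106]
orientation: [-2.222, -2.221, -0.001]
force: [0.7, -0.1, -0.2]
opening: 0.0453
gripper_force: 10.0
```

arm_command --increments "0.8 0 0 0 0; 0.8 0 0 40 0; 0.8 0 0 70 0; 0.8 0 0 79 0; 0.8 0 0 79 0"

```text
t: 15.85
tool_pos: [0.4935, -0.0314, 0.0304]
orientation: [-2.221, -2.218, 0.003]
force: [1.2, -0.8, 0.3]
opening: 0.0458
gripper_force: 10.0
```

arm_command --increments "0.25 0 0 0 0; 0.25 0 0 0 0; 0.25 0 0 0 0; 0.25 0 0 -40 0; 0.25 0 0 -80 0"

```text
t: 16.35
tool_pos: [0.4936, -0.0308, 0.1118]
orientation: [-2.221, -2.219, 0.003]
force: [0.7, -0.5, 1.6]
opening: 0.0694
gripper_force: 0.0
```

arm_command --increments "0.0 45 0 -40 0; 0.0 90 0 -80 0; 0.0 135 0 -80 0; 0.0 180 0 -80 0; 0.0 225 0 -80 0"

```text
t: 16.85
tool_pos: [0.4957, 0.1945, 0.1939]
orientation: [2.222, 2.218, 0.005]
force: [1.1, 0.1, -0.2]
opening: 0.0924
gripper_force: 0.0
```

arm_command --increments "0 45 0 0 0; 0 90 0 0 0; 0 135 0 0 0; 0 180 0 0 0; 0 200 0 0 0"

```text
t: 17.35
tool_pos: [0.4945, 0.3963, 0.1923]
orientation: [-2.219, -2.223, -0.003]
force: [0.4, -0.8, 0.5]
opening: 0.0927
gripper_force: 0.0
```

arm_command --increments "0 0 0 0 0; 0 0 0 0 0; 0 0 0 0 0"

```text
t: 17.65
tool_pos: [0.4955, 0.3915, 0.1918]
orientation: [2.223, 2.219, -0.0]
force: [-0.2, -0.5, 0.0]
opening: 0.0926
gripper_force: 0.0
```

Run:
```python
from h import *
go(.497,.398,.030)
im,m=snap('wrist','w2');im,m=snap('top','top2')
h=cv2.cvtColor(im,cv2.COLOR_BGR2HSV)
cv2.imwrite('pics/c.png',cv2.resize(im[170:310,100:400],(800,373),interpolation=cv2.INTER_CUBIC))
```

```text
17.65 [0.4955 0.3915 0.1918] yaw 1.569 tilt [ 1.e-04 -3.e-04 -1.e+00] F [-0.2 -0.5  0. ] shift [  6.6   1.5 161.8] turn -0.0018
```

View pics/c.png

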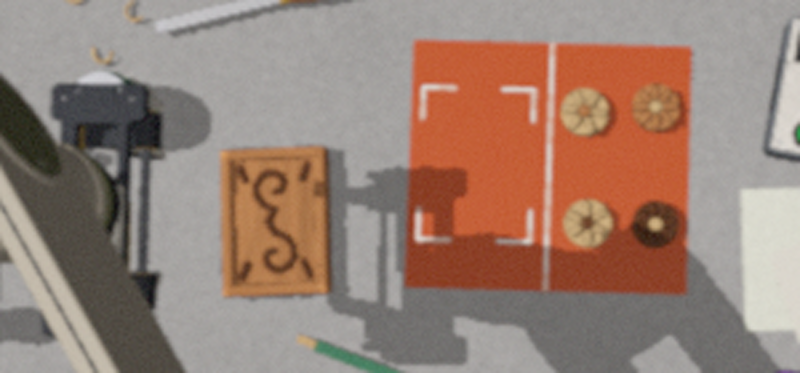

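All four rosettes are on the right half of the mat, clear of one another. The panel still sits at crop (275,221). I'll now lower the open fingers to its left and push.

arm_command --increments "0 6 1 40 0.02; 0 6 1 80 0.02; 0 6 1 120 0.02; 0 6 1 150 0.02; 0 6 1 162 0.02"

```text
t: 18.25
tool_pos: [0.4943, 0.396, 0.0258]
orientation: [-2.245, -2.196, 0.009]
force: [-0.3, -0.6, -0.3]
opening: 0.0931
gripper_force: 0.0
```

arm_command --increments "0 0 0 0 0; 0 -5 0 0 0; 0 -10 0 0 0; 0 -15 0 0 0; 0 -20 0 0 0"

```text
t: 18.75
tool_pos: [0.4966, 0.3785, 0.0309]
orientation: [2.245, 2.198, 0.003]
force: [-0.4, 1.3, 1.1]
opening: 0.0928
gripper_force: 0.7
```

arm_command --increments "0 -8 0 0 0; 0 -16 0 0 0; 0 -24 0 0 0; 0 -32 0 0 0; 0 -40 0 0 0"

```text
t: 19.25
tool_pos: [0.4949, 0.3378, 0.0296]
orientation: [-2.245, -2.198, 0.0]
force: [0.1, 2.0, 1.1]
opening: 0.0931
gripper_force: 0.7
```

Run:
```python
from h import *
go(.497,.1955,.030,1.549)
im,m=snap('wrist','w3')
```

```text
19.25 [0.4949 0.3378 0.0296] yaw 1.5497 tilt [-1.e-04 -0.e+00 -1.e+00] F [0.1 2.  1.1] shift [-142.2    5.1   -0.4] turn 0.0007
```

View pics/w3.png

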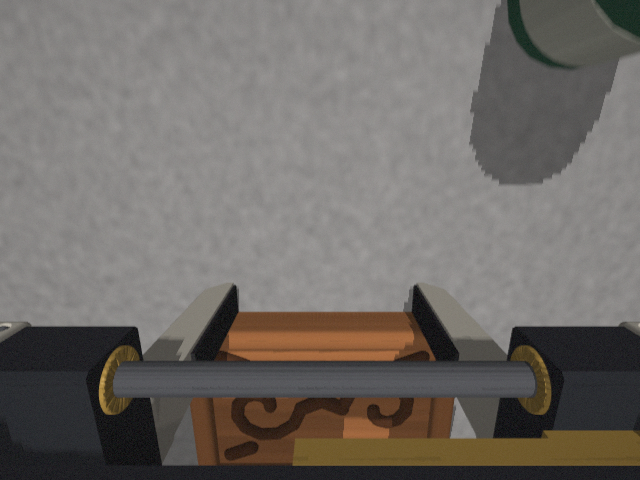

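The panel's face sits square against both fingers, between columns 193 and 453, and it is sliding.

arm_command --increments "0 -10 0 0 0; 0 -20 0 0 0; 0 -30 0 0 0; 0 -40 0 0 0; 0 -50 0 0 0"

```text
t: 19.8
tool_pos: [0.4938, 0.2875, 0.0295]
orientation: [-2.245, -2.198, 0.001]
force: [0.3, 0.6, -0.2]
opening: 0.0927
gripper_force: 0.4
```

arm_command --increments "0 -10 0 0 0; 0 -20 0 0 0; 0 -30 0 0 0; 0 -40 0 0 0; 0 -50 0 0 0"

```text
t: 20.3
tool_pos: [0.4929, 0.2377, 0.0296]
orientation: [2.245, 2.198, -0.0]
force: [-0.4, 0.4, 0.5]
opening: 0.0927
gripper_force: 0.3
```

arm_command --increments "0 -8 0 0 0; 0 -15 0 0 0; 0 -21 0 0 0; 0 -27 0 0 0; 0 -32 0 0 0"

```text
t: 20.8
tool_pos: [0.4922, 0.2062, 0.0297]
orientation: [2.245, 2.198, 0.0]
force: [0.3, 1.1, 0.2]
opening: 0.0927
gripper_force: 0.4
```

arm_command --increments "0 0 0 0 0; 0 0 0 0 0; 0 6 0 0 0; 0 10 0 0 0; 0 10 0 -30 0"

```text
t: 21.3
tool_pos: [0.489, 0.2164, 0.0558]
orientation: [-2.241, -2.196, 0.011]
force: [0.1, -0.0, -0.6]
opening: 0.0931
gripper_force: 0.0
```

arm_command --increments "0 40 0 -50 0; 0 80 0 -100 0; 0 120 0 -120 0; 0 120 0 -120 0; 0 120 0 -120 0"

```text
t: 21.8
tool_pos: [0.4959, 0.3403, 0.1829]
orientation: [2.24, 2.201, 0.009]
force: [0.2, 0.3, -0.1]
opening: 0.0926
gripper_force: 0.0
```

```bash
cat >> h.py <<'E'
def panel(im,m):
    # panel-top corners from brown mask (less saturated/darker than the mat)
    lab=cv2.cvtColor(im,cv2.COLOR_BGR2LAB).astype(int); return lab
E
python3 - <<'E'
from h import *
go(.48,.15,.15,1.549)
im,m=snap('top','top3')
cv2.imwrite('pics/d.png',cv2.resize(im[175:295,230:370],(700,600),interpolation=cv2.INTER_CUBIC))
h=cv2.cvtColor(im,cv2.COLOR_BGR2HSV);print(h[230,265:300:6].tolist(),h[270,265:300:8].tolist(),h[195,265:300:8].tolist())
E
```

```text
21.8 [0.4959 0.3403 0.1829] yaw 1.5531 tilt [ 0.0047  0.0033 -1.    ] F [ 0.2  0.3 -0.1] shift [-190.6  -12.6   32.2] turn 0.0041
[[13, 146, 164], [14, 148, 145], [13, 151, 165], [14, 142, 179], [14, 139, 184], [12, 157, 141]] [[12, 143, 112], [13, 158, 121], [10, 160, 70], [13, 149, 115], [7, 181, 142]] [[8, 181, 197], [8, 180, 197], [8, 186, 195], [8, 183, 197], [9, 188, 194]]
```

View pics/d.png

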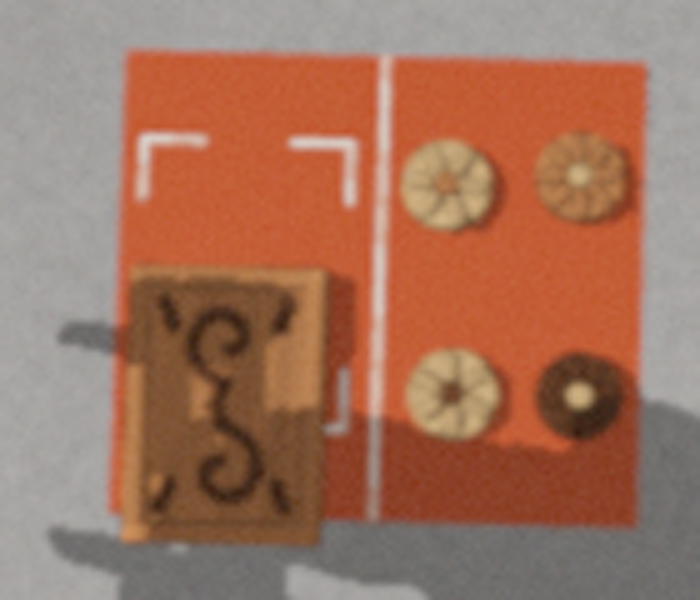

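The panel is square to the mat. In crop d its top corners are at (133,266), (328,268), (322,545) and (122,540), so it is still about 55 mm short in x.

Run:
```python
from h import *
m=robot.camera_model('top')
A=lambda p,z=0:px2w(m,230+(p[0]-2)/5,175+(p[1]-2)/5,z)[:2]
P=np.array([A(p,.024) for p in((133,266),(328,268),(322,545),(122,540))]);print(P.round(4).tolist(),P.mean(0))
d=(P[0]+P[1]-P[2]-P[3]);print('yaw',np.arctan2(d[1],d[0]))
C=np.array([A(p) for p in((126,51),(647,64),(636,527),(109,515))]);print('mat',C.mean(0)); d=(C[0]+C[1]-C[2]-C[3]);print('yaw',np.arctan2(d[1],d[0]))
print([A(p) .round(4)for p in((140,137),(354,141),(345,430))])
for n,p in zip((1,4,3,2),((448,185),(582,177),(453,394),(580,396))):print(n,A(p,.022).round(4))
go(.385,.145,.15,-.02)
```

```text
[[0.5593, 0.1914], [0.5585, 0.0931], [0.4197, 0.0949], [0.4218, 0.1949]] [0.48982101 0.14359678]
yaw -0.019582036390424502
mat [0.55054621 0.06834468]
yaw -0.023698843943398478
[array([0.6281, 0.1923]), array([0.6263, 0.0819]), array([0.4775, 0.0854])]
1 [0.6009 0.0328]
4 [ 0.6052 -0.0349]
3 [0.4953 0.0299]
2 [ 0.4945 -0.0339]
21.85 [0.4951 0.3382 0.1806] yaw 1.5523 tilt [ 0.0019  0.001  -1.    ] F [ 0.4 -0.3 -0.9] shift [-195.3 -106.6   30.2] turn 1.5723
```

arm_command --increments "0.35 -195 -112 0 0.75; 0.35 -195 -112 0 0.75; 0.35 -195 -112 0 0.75; 0.35 -195 -112 0 0.75; 0.35 -195 -112 0 0.75"

```text
t: 22.35
tool_pos: [0.3758, 0.1407, 0.177]
orientation: [2.898, 1.212, -0.007]
force: [0.7, -0.5, 1.0]
opening: 0.0615
gripper_force: 0.0
```

arm_command --increments "0.35 0 0 0 0.74; 0.35 0 0 0 0.74; 0.35 0 0 0 0.74; 0.35 0 0 0 0.74; 0.35 0 0 0 0.74"

```text
t: 22.85
tool_pos: [0.3777, 0.1428, 0.1777]
orientation: [3.14, 0.082, -0.004]
force: [0.2, 1.2, -0.2]
opening: 0.0604
gripper_force: 0.0
```

arm_command --increments "0.35 0 0 0 0.082; 0.35 0 0 0 0.082; 0.35 0 0 0 0.082"

```text
t: 23.15
tool_pos: [0.3782, 0.1433, 0.1784]
orientation: [3.141, -0.032, -0.003]
force: [0.6, -0.8, 0.8]
opening: 0.06
gripper_force: 0.0
```

Run:
```python
from h import *
go(.390,.146,.03,-.022)
```

```text
23.15 [0.3782 0.1433 0.1784] yaw -0.0202 tilt [-1.8e-03 -6.0e-04 -1.0e+00] F [ 0.6 -0.8  0.8] shift [ 12.   -3.1 148.4] turn 0.0018
```

arm_command --increments "0.35 5 -3 50 0; 0.35 5 -3 95 0; 0.35 5 -3 130 0; 0.35 5 -3 148 0; 0.35 5 -3 148 0"

```text
t: 23.65
tool_pos: [0.3806, 0.1458, 0.0282]
orientation: [3.14, -0.032, -0.011]
force: [-0.6, 0.7, 0.1]
opening: 0.0604
gripper_force: 0.0
```

arm_command --increments "0.35 8 0 0 0; 0.35 16 0 0 0; 0.35 24 0 0 0; 0.35 32 0 0 0; 0.35 40 0 0 0"

```text
t: 24.15
tool_pos: [0.4251, 0.146, 0.0323]
orientation: [-3.141, 0.035, -0.001]
force: [-1.5, -0.3, 1.4]
opening: 0.0608
gripper_force: 0.7
```

arm_command --increments "0.35 8 0 0 0; 0.35 16 0 0 0; 0.35 24 0 0 0; 0.35 31 0 0 0; 0.35 35 0 0 0"

```text
t: 24.65
tool_pos: [0.4596, 0.1451, 0.0316]
orientation: [-3.141, 0.035, -0.0]
force: [-1.6, -0.3, 1.3]
opening: 0.0607
gripper_force: 0.7
```

arm_command --increments "0.35 0 0 0 0; 0.35 0 0 0 0"

```text
t: 24.85
tool_pos: [0.4589, 0.1452, 0.0315]
orientation: [-3.141, 0.035, 0.0]
force: [0.0, 0.4, -0.2]
opening: 0.0605
gripper_force: 0.0
```

Run:
```python
from h import *
go(.470,.146,.03,-.022)
im,m=snap('wrist','w4'); print(m)
```

```text
24.85 [0.4589 0.1452 0.0315] yaw -0.0222 tilt [-1.e-04  0.e+00 -1.e+00] F [ 0.   0.4 -0.2] shift [11.1 -1.1  1.5] turn -0.0002
{'fx': 343.5600498205967, 'fy': 343.5600498205967, 'cx': 324.5991230128706, 'cy': 243.09736091778353, 'eye': array([0.53853543, 0.14284096, 0.17208271]), 'rotation': array([ 2.04108806, -2.08857962, -0.30824317])}
```

View pics/w4.png

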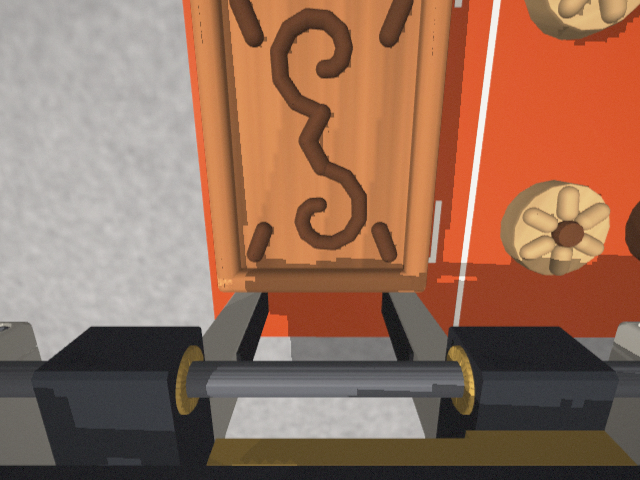

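The wrist view shows the panel's near top edge at row 291 (columns 219 to 425), the mat's near edge at row 337 and the pale divider at (480,130)-(458,320). The printed corner's inner line is at (437,205)-(432,262).

Run:
```python
from h import *
m={'fx':343.56,'fy':343.56,'cx':324.6,'cy':243.1,'eye':np.array([0.53853543,0.14284096,0.17208271]),'rotation':np.array([2.04108806,-2.08857962,-0.30824317])}
im=cv2.imread('pics/w4.png');
f=lambda u,v,z:px2w(m,u,v,z)[:2].round(4)
print('matnear',f(215,337,0),f(320,337,0),f(560,337,0))
print('near',f(219,291,.024),f(425,291,.024),f(320,291,.024),'upper L',f(189,0,.024),'R',f(449,0,.024))
print('line',f(493,50,0),f(458,320,0),'frame line',f(437,205,0),f(432,262,0))
print('matleft',f(186,20,0),f(213,320,0))
print('ros',f(566,232,.022))
```

```text
matnear [0.4321 0.2077] [0.4307 0.1479] [0.4275 0.011 ]
near [0.4714 0.194 ] [0.4692 0.0972] [0.4703 0.1465] upper L [0.5891 0.1919] R [0.5869 0.0955]
line [0.575  0.0666] [0.4397 0.0701] frame line [0.5054 0.0866] [0.4747 0.0871]
matleft [0.5898 0.2022] [0.4429 0.2076]
ros [0.4959 0.0346]
```

arm_command --increments "0.35 4 0 0 0; 0.35 8 0 0 0; 0.35 11 0 0 0; 0.35 11.5 0 0 0; 0.35 11.5 0 0 0"

```text
t: 25.4
tool_pos: [0.4707, 0.1449, 0.0317]
orientation: [-3.141, 0.035, -0.001]
force: [-0.3, -0.4, 0.4]
opening: 0.0605
gripper_force: 0.0
```

arm_command --increments "0.35 0 0 0 0; 0.35 -10 0 0 0; 0.35 -15 0 0 0; 0.35 -30 0 -30 0; 0.35 -40 0 -80 0"

```text
t: 25.9
tool_pos: [0.426, 0.1451, 0.1075]
orientation: [3.139, -0.035, -0.014]
force: [1.6, 0.2, -0.1]
opening: 0.0604
gripper_force: 0.0
```

arm_command --increments "0.35 0 -40 -50 0; 0.35 0 -80 -80 0; 0 40 -100 -80 -0.15; 0 90 -110 -80 -0.3; 0 125 -110 -80 -0.45"

```text
t: 26.4
tool_pos: [0.5596, 0.255, 0.1916]
orientation: [-3.067, -0.68, -0.004]
force: [0.3, 1.3, -0.5]
opening: 0.0799
gripper_force: 0.0
```

arm_command --increments "0 0 0 0 -0.74; 0 0 0 0 -0.74; 0 0 0 0 -0.74; 0 0 0 0 -0.74; 0 0 0 0 -0.74"

```text
t: 26.9
tool_pos: [0.5573, 0.2529, 0.1904]
orientation: [-2.615, -1.74, 0.001]
force: [-0.3, 0.5, -1.2]
opening: 0.0928
gripper_force: 0.0
```

arm_command --increments "0 0 0 0 -0.38; 0 0 0 0 -0.38; 0 0 0 0 -0.38; 0 0 0 0 -0.38"

```text
t: 27.3
tool_pos: [0.5574, 0.253, 0.1905]
orientation: [-2.245, -2.197, 0.001]
force: [-0.0, -0.6, 0.9]
opening: 0.093
gripper_force: 0.0
```

Run:
```python
from h import *
go(.5525,.23,.03,1.549)
im,m=snap('wrist','w5'); print(m)
```

```text
27.3 [0.5574 0.253  0.1905] yaw 1.5492 tilt [-5.e-04 -1.e-04 -1.e+00] F [-0.  -0.6  0.9] shift [-23.   -4.3 160.5] turn 0.0002
{'fx': 343.5600498205967, 'fy': 343.5600498205967, 'cx': 324.5991230128706, 'cy': 243.09736091778353, 'eye': array([0.55810956, 0.33315275, 0.33101014]), 'rotation': array([ 2.84759779, -0.03163585, -0.00565621])}
```

arm_command --increments "0 -26 -4 40 0; 0 -26 -4 90 0; 0 -26 -4 130 0; 0 -26 -4 158 0; 0 -26 -4 160 0"

```text
t: 27.85
tool_pos: [0.5511, 0.2263, 0.027]
orientation: [-2.248, -2.191, 0.007]
force: [-0.3, -0.2, -0.1]
opening: 0.0931
gripper_force: 0.0
```

arm_command --increments "0 0 0 0 0; 0 -5 0 0 0; 0 -10 0 0 0; 0 -15 0 0 0; 0 -20 0 0 0"

```text
t: 28.35
tool_pos: [0.5534, 0.2066, 0.0314]
orientation: [2.247, 2.195, 0.001]
force: [0.0, -0.7, 0.0]
opening: 0.0929
gripper_force: 0.0
```

Run:
```python
from h import *
go(.5525,.1997,.03,1.549)
```

```text
28.35 [0.5534 0.2066 0.0314] yaw 1.5474 tilt [ 1.1e-03  2.0e-04 -1.0e+00] F [ 0.  -0.7  0. ] shift [-6.9 -0.7  1.4] turn -0.0016
```

arm_command --increments "0 -2 0 0 0; 0 -4 0 0 0; 0 -6 0 0 0; 0 -7 0 0 0; 0 -7 0 0 0"

```text
t: 28.85
tool_pos: [0.5529, 0.2001, 0.0307]
orientation: [2.247, 2.196, 0.0]
force: [0.4, 0.9, 0.0]
opening: 0.0933
gripper_force: 0.2
```

arm_command --increments "0 0 0 0 0; 0 8 0 0 0; 0 15 0 0 0; 0 20 0 -20 0; 0 20 0 -70 0"

```text
t: 29.35
tool_pos: [0.549, 0.2201, 0.0957]
orientation: [-2.242, -2.193, 0.015]
force: [0.1, 0.5, -0.3]
opening: 0.0932
gripper_force: 0.0
```

arm_command --increments "0 -20 0 -50 0; 0 -50 0 -100 0; 0 -100 0 -150 0; 0 -150 0 -180 0; 0 -190 0 -180 0"

```text
t: 29.85
tool_pos: [0.5505, 0.0548, 0.2764]
orientation: [2.242, 2.196, 0.006]
force: [0.5, -0.6, 0.8]
opening: 0.0924
gripper_force: 0.0
```

arm_command --increments "0 0 0 0 0; 0 0 0 0 0; 0 0 0 0 0"

```text
t: 30.15
tool_pos: [0.5491, 0.0559, 0.2715]
orientation: [-2.245, -2.195, 0.001]
force: [0.1, 0.1, -0.7]
opening: 0.0932
gripper_force: 0.0
```

Run:
```python
from h import *
import json
go(.5525,.1997,.03,1.549)
im,m=snap('wrist','w6'); json.dump({k:np.array(v).tolist() for k,v in m.items()},open('w6.json','w')); print(m['eye'])
```

```text
30.15 [0.5491 0.0559 0.2715] yaw 1.5485 tilt [-1.6e-03  6.0e-04 -1.0e+00] F [ 0.1  0.1 -0.7] shift [143.7   0.6 241.5] turn -0.0005
[0.55003594 0.13597931 0.41202275]
```

View pics/w6.png

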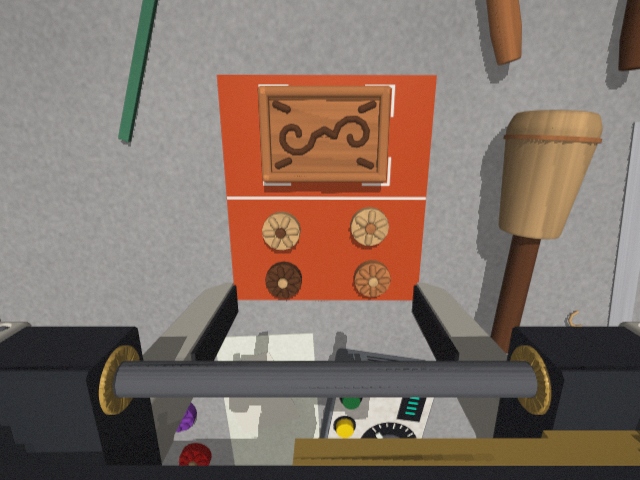

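The panel is nearly in the frame and perhaps slightly short in x. I'll enlarge that area to measure it.

Run:
```python
import cv2
im=cv2.imread('pics/w6.png')
cv2.imwrite('pics/e.png',cv2.resize(im[70:205,240:400],(800,675)[:2] if 0 else (704,594),interpolation=cv2.INTER_CUBIC))
```

```text
(no output)
```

View pics/e.png

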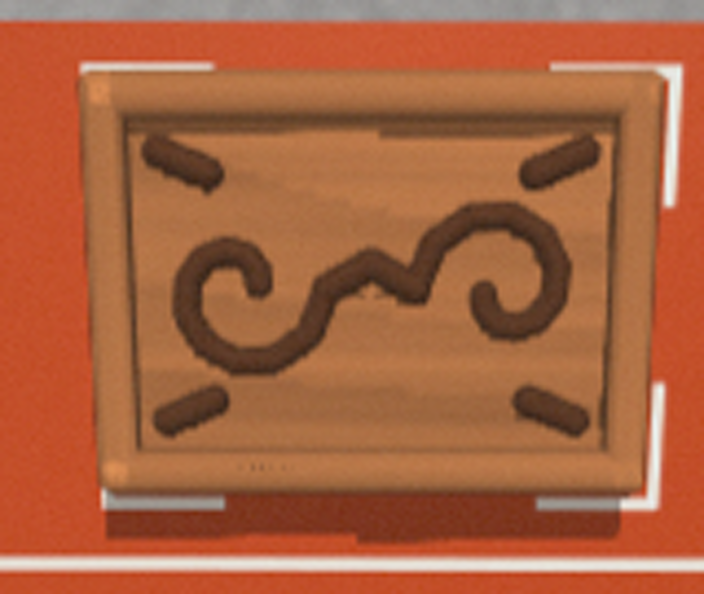

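Run:
```python
from h import *
import json
m=json.load(open('w6.json'));
f=lambda p,z:px2w(m,240+(p[0]-1.7)/4.4,70+(p[1]-1.7)/4.4,z)[:2]
P=np.array([f(p,.022) for p in((80,72),(663,72),(643,492),(103,492))])
F=np.array([f(p,0) for p in((80,62),(683,65),(660,510),(103,508))])
for n,X in(('P',P),('F',F)):
    d=X[1]+X[2]-X[0]-X[3];print(n,X.round(4).tolist(),X.mean(0).round(4),np.arctan2(d[1],d[0]),[round(np.linalg.norm(X[i]-X[i-1]),4) for i in range(4)])
# whole-mat refs
w=lambda u,v:px2w(m,u,v,0)[:2].round(4)
print('mat',[w(*p) for p in((218,75),(436,75),(419,300),(234,300))])
```

```text
P [[0.4809, 0.1909], [0.619, 0.1877], [0.617, 0.0892], [0.479, 0.0923]] [0.549 0.14 ] -0.023000763233061657 [np.float64(0.0986), np.float64(0.1381), np.float64(0.0985), np.float64(0.1381)]
F [[0.4772, 0.1963], [0.6278, 0.1921], [0.6256, 0.0816], [0.4747, 0.0855]] [0.5513 0.1389] -0.027058792473740156 [np.float64(0.1107), np.float64(0.1506), np.float64(0.1105), np.float64(0.1509)]
mat [array([0.4345, 0.206 ]), array([0.6723, 0.2004]), array([ 0.669 , -0.0695]), array([ 0.4251, -0.0641])]
```

arm_command --increments "0 50 0 0 0; 0 100 0 0 0; 0 150 0 40 0; 0 169 0 90 0; 0 169 0 130 0"

```text
t: 30.7
tool_pos: [0.5528, 0.2278, 0.1461]
orientation: [2.241, 2.201, 0.003]
force: [0.8, -0.4, -0.9]
opening: 0.0929
gripper_force: 0.0
```

arm_command --increments "0 0 0 50 0; 0 0 0 90 0; 0 0 0 110 0; 0 0 0 110 0; 0 0 0 110 0"

```text
t: 31.2
tool_pos: [0.5526, 0.2241, 0.0368]
orientation: [-2.245, -2.197, 0.002]
force: [0.6, 0.1, 0.7]
opening: 0.0933
gripper_force: 0.0
```

arm_command --increments "0 -6 0 0 0; 0 -12 0 0 0; 0 -16 0 0 0; 0 -19 0 0 0; 0 -19 0 0 0"

```text
t: 31.7
tool_pos: [0.5532, 0.2034, 0.0377]
orientation: [2.248, 2.195, 0.001]
force: [0.1, 0.8, 0.5]
opening: 0.0929
gripper_force: 0.0
```

Run:
```python
from h import *
go(.5525,.1988,.03,1.547)
```

```text
31.7 [0.5532 0.2034 0.0377] yaw 1.5469 tilt [ 7.e-04  1.e-04 -1.e+00] F [0.1 0.8 0.5] shift [-4.7 -0.6  7.7] turn -0.0001
```

arm_command --increments "0 0 0 6 0; 0 -2 0 6 0; 0 -3.5 0 6 0; 0 -4.5 0 6 0; 0 -4.5 0 6 0"

```text
t: 32.2
tool_pos: [0.5528, 0.1995, 0.0312]
orientation: [-2.247, -2.196, 0.0]
force: [0.4, 0.0, 0.1]
opening: 0.0932
gripper_force: 0.0
```

arm_command --increments "0 0 0 0 0; 0 8 0 0 0; 0 15 0 0 0; 0 20 0 -20 0; 0 20 0 -70 0"

```text
t: 32.7
tool_pos: [0.5491, 0.2197, 0.0964]
orientation: [-2.242, -2.193, 0.014]
force: [-0.0, 0.3, 0.5]
opening: 0.0929
gripper_force: 0.0
```

arm_command --increments "0.35 0 -40 -50 0.15; 0.35 0 -80 -80 0.3; 0.35 -20 -130 -80 0.45; 0.35 -50 -170 -80 0.6; 0.35 -75 -185 -80 0.74"

```text
t: 33.2
tool_pos: [0.3645, 0.1495, 0.1815]
orientation: [-2.891, -1.23, -0.002]
force: [-0.5, 0.3, 0.6]
opening: 0.0615
gripper_force: 0.0
```

arm_command --increments "0.35 0 0 0 0.74; 0.35 0 0 0 0.74; 0.35 0 0 0 0.74; 0.35 0 0 0 0.74; 0.35 0 0 0 0.74"

```text
t: 33.7
tool_pos: [0.3666, 0.1493, 0.1815]
orientation: [-3.14, -0.098, -0.001]
force: [1.0, -0.4, 0.5]
opening: 0.0604
gripper_force: 0.0
```

arm_command --increments "0.35 0 0 0 0.088; 0.35 0 0 0 0.088; 0.35 0 0 0 0.088"

```text
t: 34.0
tool_pos: [0.3666, 0.1492, 0.1813]
orientation: [-3.141, 0.027, -0.0]
force: [0.6, 0.4, -0.6]
opening: 0.0604
gripper_force: 0.0
```

Run:
```python
from h import *
go(.45,.142,.031,-.023)
```

```text
34.0 [0.3666 0.1492 0.1813] yaw -0.0169 tilt [ 2.e-04  2.e-04 -1.e+00] F [ 0.6  0.4 -0.6] shift [ 83.5   5.8 150.3] turn 0.0061
```

arm_command --increments "0.35 30 5 40 0.006; 0.35 60 5 80 0.006; 0.35 83 5 120 0.006; 0.35 83 5 150 0.006; 0.35 83 5 150 0.006"

```text
t: 34.5
tool_pos: [0.4478, 0.1417, 0.0279]
orientation: [3.14, -0.038, -0.008]
force: [-1.1, 0.2, -0.5]
opening: 0.0601
gripper_force: 0.0
```

arm_command --increments "0.35 0 0 0 0; 0.35 5 0 0 0; 0.35 10 0 0 0; 0.35 14 0 0 0; 0.35 14 0 0 0"

```text
t: 35.0
tool_pos: [0.4647, 0.1419, 0.0322]
orientation: [-3.141, 0.041, -0.003]
force: [0.4, -0.9, 0.8]
opening: 0.0604
gripper_force: 0.0
```

Run:
```python
from h import *
go(.473,.142,.031,-.023)
```

```text
35.0 [0.4647 0.1419 0.0322] yaw -0.0261 tilt [ 1.9e-03  3.0e-04 -1.0e+00] F [ 0.4 -0.9  0.8] shift [ 8.3 -0.3  1.2] turn -0.0031
```

arm_command --increments "0.35 3 0 0 0; 0.35 6 0 0 0; 0.35 8 0 0 0; 0.35 8.5 0 0 0; 0.35 8.5 0 0 0"

```text
t: 35.5
tool_pos: [0.4719, 0.1415, 0.0311]
orientation: [3.141, -0.041, -0.0]
force: [0.6, -0.5, 0.4]
opening: 0.0607
gripper_force: 0.0
```

arm_command --increments "0.35 0 0 0 0; 0.35 -10 0 0 0; 0.35 -20 0 0 0; 0.35 -30 0 -40 0; 0.35 -30 0 -90 0"

```text
t: 36.0
tool_pos: [0.4372, 0.1418, 0.1187]
orientation: [3.14, -0.041, -0.013]
force: [1.4, 0.7, -0.0]
opening: 0.0608
gripper_force: 0.0
```

arm_command --increments "0.35 20 0 -50 0; 0.35 25 0 -100 0; 0.35 25 0 -140 0; 0.35 25 0 -140 0; 0.35 25 0 -140 0"

```text
t: 36.5
tool_pos: [0.467, 0.1419, 0.2622]
orientation: [-3.141, 0.041, -0.004]
force: [-0.9, 0.3, -0.4]
opening: 0.0603
gripper_force: 0.0
```

Run:
```python
from h import *
import json
go(.473,.142,.031,-.023)
im,m=snap('wrist','w7'); json.dump({k:np.array(v).tolist() for k,v in m.items()},open('w7.json','w')); print(m['eye'])
pts=np.array([w2px(m,(x,y,0)) for x in(.47,.63) for y in(.08,.2)]);print(pts)
u0,v0=(pts.min(0)-8).astype(int);u1,v1=(pts.max(0)+8).astype(int);v0=max(v0,0)
print(u0,v0,u1,v1);c=im[v0:v1,u0:u1];k=min(800/c.shape[1],600/c.shape[0]);print(k)
cv2.imwrite('pics/f.png',cv2.resize(c,None,fx=k,fy=k,interpolation=cv2.INTER_CUBIC)[:600,:800])
```

```text
36.5 [0.467  0.1419 0.2622] yaw -0.026 tilt [ 2.5e-03  5.0e-04 -1.0e+00] F [-0.9  0.3 -0.4] shift [ 5.500e+00 -1.000e-01  2.312e+02] turn -0.003
[0.54620649 0.13919355 0.40288303]
[[376.27992415 205.88781173]
 [275.21877226 208.55184656]
 [378.77923738  55.52960441]
 [264.91550345  58.92037708]]
256 47 386 216
3.5502958579881656
```

View pics/f.png

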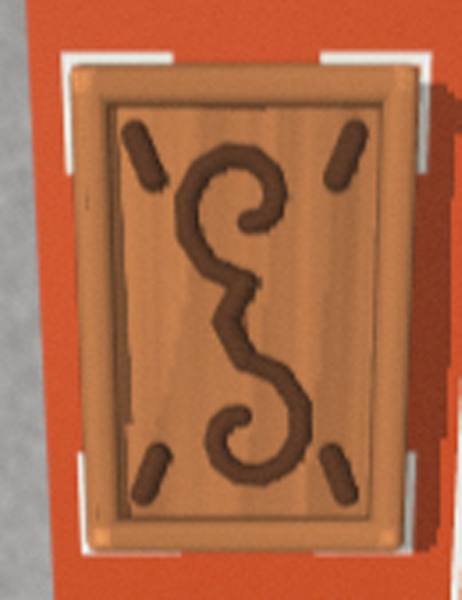

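Run:
```python
from h import *
import json
m=json.load(open('w7.json'));k=3.5503
f=lambda p,z:px2w(m,256+(p[0]-1.3)/k,47+(p[1]-1.3)/k,z)[:2]
P=np.array([f(p,.022) for p in((70,66),(418,66),(403,550),(91,550))])
F=np.array([f(p,0) for p in((61,52),(433,52),(412,554),(82,554))])
for n,X in(('P',P),('F',F)):
    d=X[1]+X[0]-X[2]-X[3];print(n,X.round(4).tolist(),X.mean(0).round(4),np.arctan2(d[1],d[0]),[round(np.linalg.norm(X[i]-X[i-1]),4) for i in range(4)])
dl=np.array([.6252,-.2495]);print(dl)
go(.51,-.25,.27,np.pi/2)
```

```text
P [[0.6195, 0.1867], [0.6168, 0.0885], [0.4793, 0.0913], [0.4819, 0.1894]] [0.5494 0.139 ] -0.02004977990372554 [np.float64(0.1376), np.float64(0.0982), np.float64(0.1376), np.float64(0.0981)]
F [[0.6275, 0.1918], [0.6246, 0.0811], [0.474, 0.0855], [0.4769, 0.1954]] [0.5508 0.1385] -0.026202404323317618 [np.float64(0.1507), np.float64(0.1107), np.float64(0.1507), np.float64(0.1099)]
[ 0.6252 -0.2495]
36.55 [0.4661 0.1417 0.2603] yaw -0.026 tilt [-7.e-04 -1.e-04 -1.e+00] F [ 0.3  0.  -0.3] shift [ 54.1 390.4  -9.7] turn -1.5968
```

The panel is inside the frame to within 1.4 mm in x and 0.5 mm in y. I'll give it one more small nudge in x for margin.

arm_command --increments "0.35 -14 0 50 0; 0.35 -14 0 100 0; 0.35 -14 0 150 0; 0.35 -14 0 195 0; 0.35 -14 0 228 0"

```text
t: 37.05
tool_pos: [0.4481, 0.1412, 0.0274]
orientation: [3.14, -0.041, -0.012]
force: [-0.5, 0.3, -0.2]
opening: 0.0604
gripper_force: 0.0
```

arm_command --increments "0.35 0 0 0 0; 0.35 5 0 0 0; 0.35 10 0 0 0; 0.35 14 0 0 0; 0.35 14 0 0 0"

```text
t: 37.55
tool_pos: [0.4678, 0.1417, 0.0336]
orientation: [-3.141, 0.041, -0.002]
force: [0.2, -1.1, 0.4]
opening: 0.0602
gripper_force: 0.0
```

Run:
```python
from h import *
go(.4735,.142,.031,-.023)
```

```text
37.55 [0.4678 0.1417 0.0336] yaw -0.0264 tilt [ 1.e-03  1.e-04 -1.e+00] F [ 0.2 -1.1  0.4] shift [ 5.7 -0.5  2.6] turn -0.0034
```

arm_command --increments "0.35 0 0 0 0; 0.35 2 0 0 0; 0.35 4 0 0 0; 0.35 5 0 0 0; 0.35 5 0 0 0"

```text
t: 38.05
tool_pos: [0.4721, 0.1416, 0.0332]
orientation: [-3.141, 0.041, -0.0]
force: [-0.3, 0.7, 0.2]
opening: 0.0602
gripper_force: 0.0
```

arm_command --increments "0.35 0 0 0 0; 0.35 0 0 0 0"

```text
t: 38.25
tool_pos: [0.4719, 0.1415, 0.0331]
orientation: [3.141, -0.041, -0.0]
force: [0.5, -0.3, 0.1]
opening: 0.0604
gripper_force: 0.0
```

Now I'll nudge 1.3 mm, then back off, lift, and turn toward the dial.

arm_command --increments "0.35 0.5 0 0 0; 0.35 1 0 0 0; 0.35 1.4 0 0 0; 0.35 1.4 0 0 0; 0.35 1.4 0 0 0"

```text
t: 38.75
tool_pos: [0.4733, 0.1415, 0.0331]
orientation: [3.141, -0.041, -0.0]
force: [-0.5, -0.1, -0.3]
opening: 0.0606
gripper_force: 0.4
```

arm_command --increments "0.35 0 0 0 0; 0.35 -10 0 0 0; 0.35 -20 0 0 0; 0.35 -30 0 -40 0; 0.35 -30 0 -90 0"

```text
t: 39.25
tool_pos: [0.4388, 0.1418, 0.1208]
orientation: [3.14, -0.04, -0.012]
force: [2.3, -0.1, 0.2]
opening: 0.0605
gripper_force: 0.0
```

arm_command --increments "0.35 20 0 -50 0; 0.35 25 0 -100 0; 0.35 25 0 -140 0; 0.35 25 0 -140 0; 0.35 25 0 -140 0"

```text
t: 39.75
tool_pos: [0.4685, 0.1418, 0.2642]
orientation: [-3.141, 0.041, -0.004]
force: [-0.3, 0.2, -0.4]
opening: 0.0602
gripper_force: 0.0
```

Run:
```python
from h import *
import json
im,m=snap('wrist','w8'); json.dump({k:np.array(v).tolist() for k,v in m.items()},open('w8.json','w')); print(m['eye'])
go(.55,-.10,.27,-.02)
# edge profile along mid columns of panel: rectify the bench plane at z=.022 and z=0
# along panel's centre line: colour profile through far and near frame angles
for y in (.17,.105):
    for x0,n in((.612,'far'),(.470,'near')):
        xs=x0+np.arange(0,.018,.001); print(n,y,[ (round(x,3),cv2.getRectSubPix(im,(1,1),tuple(map(float,w2px(m,(x,y-.024*(x-.55),0)))))[0,0].tolist()) for x in xs])
```

```text
[0.54768026 0.13914501 0.40498513]
39.8 [0.4676 0.1416 0.2624] yaw -0.026 tilt [-6.e-04 -1.e-04 -1.e+00] F [-0.   0.3 -0.5] shift [ 88.7 239.4  -7.6] turn -0.006
far 0.17 [(np.float64(0.612), [68, 110, 171]), (np.float64(0.613), [53, 83, 128]), (np.float64(0.614), [46, 70, 106]), (np.float64(0.615), [54, 85, 130]), (np.float64(0.616), [63, 99, 154]), (np.float64(0.617), [68, 109, 169]), (np.float64(0.618), [70, 114, 177]), (np.float64(0.619), [69, 114, 178]), (np.float64(0.62), [70, 114, 180]), (np.float64(0.621), [72, 116, 181]), (np.float64(0.622), [71, 116, 180]), (np.float64(0.623), [69, 113, 176]), (np.float64(0.624), [77, 112, 166]), (np.float64(0.625), [140, 161, 187]), (np.float64(0.626), [178, 195, 215]), (np.float64(0.627), [135, 154, 216]), (np.float64(0.628), [63, 97, 207]), (np.float64(0.629), [49, 88, 206])]
near 0.17 [(np.float64(0.47), [43, 83, 201]), (np.float64(0.471), [45, 83, 203]), (np.float64(0.472), [43, 83, 202]), (np.float64(0.473), [42, 83, 202]), (np.float64(0.474), [43, 84, 203]), (np.float64(0.475), [62, 98, 207]), (np.float64(0.476), [117, 141, 216]), (n
[... 1054 characters left out ...]
64(0.629), [50, 87, 204])]
near 0.105 [(np.float64(0.47), [44, 82, 202]), (np.float64(0.471), [44, 81, 202]), (np.float64(0.472), [42, 80, 202]), (np.float64(0.473), [43, 82, 202]), (np.float64(0.474), [97, 124, 212]), (np.float64(0.475), [165, 184, 223]), (np.float64(0.476), [177, 192, 212]), (np.float64(0.477), [134, 155, 187]), (np.float64(0.478), [79, 114, 167]), (np.float64(0.479), [70, 114, 178]), (np.float64(0.48), [73, 118, 184]), (np.float64(0.481), [73, 120, 186]), (np.float64(0.482), [74, 122, 189]), (np.float64(0.483), [76, 123, 191]), (np.float64(0.484), [75, 123, 191]), (np.float64(0.485), [73, 121, 187]), (np.float64(0.486), [70, 116, 179]), (np.float64(0.487), [60, 97, 151])]
```

Along both lines the panel is centred on the frame in x, to within about 0.1 mm, and to 0.5 mm in y. Next is the dial.

arm_command --increments "0 10 48 0 0; 0 20 96 0 0; 0 30 144 0 0; 0 45 190 0 0; 0 60 235 0 0"

```text
t: 40.3
tool_pos: [0.5208, -0.0963, 0.2604]
orientation: [-3.14, 0.041, 0.006]
force: [1.0, 0.3, -0.1]
opening: 0.0922
gripper_force: 0.0
```

arm_command --increments "0 10 48 0 0; 0 20 96 0 0; 0 30 143 0 0; 0 30 143 0 0; 0 30 143 0 0"

```text
t: 40.8
tool_pos: [0.547, -0.2388, 0.26]
orientation: [-3.139, 0.045, 0.007]
force: [-0.5, 0.9, -0.8]
opening: 0.0928
gripper_force: 0.0
```

Run:
```python
from h import *
import json
go(.6255,-.2485,.092,0)
im,m=snap('wrist','w9'); json.dump({k:np.array(v).tolist() for k,v in m.items()},open('w9.json','w')); print(m['eye'])
c=w2px(m,(.6255,-.2485,.063));print(c);u,v=c.astype(int);u0=u-80;v0=max(v-60,0);print(u0,v0)
cv2.imwrite('pics/g.png',cv2.resize(im[v0:v0+120,u0:u0+160],(800,600),interpolation=cv2.INTER_CUBIC))
```

```text
40.8 [ 0.547  -0.2388  0.26  ] yaw -0.0284 tilt [-0.0045  0.0028 -1.    ] F [-0.5  0.9 -0.8] shift [ 79.5   7.9 167.6] turn -0.0284
[ 0.62718719 -0.24196615  0.40013303]
[332.41357369 139.2456746 ]
252 79
```

View pics/g.png

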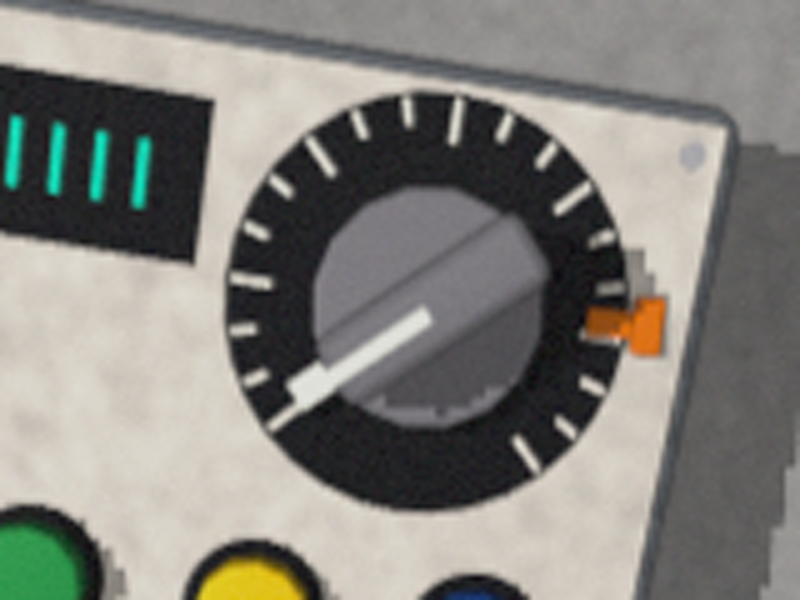

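The dial sits at crop (428,303). The bar's pointer end faces the lower left, on the line (430,317)-(300,388), and its upper edge runs (320,335)-(515,213). The marker tip is at (587,321).

Run:
```python
from h import *
import json
m=json.load(open('w9.json'))
f=lambda p,z:px2w(m,252+(p[0]-2)/5,79+(p[1]-2)/5,z)[:2]
c=np.mean([f(p,.056) for p in((227,301),(628,301),(427,92),(427,511))],0);print('ring c',c.round(4))
c2=np.mean([f(p,.063) for p in((313,305),(545,305),(428,185),(428,427))],0);print('disc c',c2.round(4))
an=lambda v:np.arctan2(v[1],v[0])
a=f((320,335),.093);b=f((515,213),.093);e=f((548,272),.093);g=f((383,380),.093)
print('bar edge yaw to pointer',an(a-b),an(g-e),'end w',np.linalg.norm(b-e))
endm=(b+e)/2; print('bar far end mid',endm.round(4),'->centre', endm+.021*(a-b)/np.linalg.norm(a-b))
for z in(.056,.06):print('marker',f((587,321),z).round(4),an(f((587,321),z)-c),np.linalg.norm(f((587,321),z)-c))
print('tick0',an(f((283,415),.056)-c),'tickend',an(f((527,455),.056)-c), 'whiteline', an(f((335,373),.093)-f((430,317),.093)))
go(.6255,-.2485,.15,0)
print(robot.read_state()['q'].round(3))
```

```text
ring c [ 0.625  -0.2531]
disc c [ 0.6247 -0.2531]
bar edge yaw to pointer 2.0815710738016246 2.108086649982309 end w 0.01114078927651594
bar far end mid [ 0.6348 -0.2697] ->centre [ 0.62458033 -0.25141357]
marker [ 0.6212 -0.2837] -1.696319838425954 0.030893121256712446
marker [ 0.6212 -0.2832] -1.6960366859155755 0.030402882772402
tick0 2.176913001561709 tickend -2.55690782891008 whiteline 2.0591552651580662
40.85 [ 0.5473 -0.2378  0.2607] yaw -0.0268 tilt [-0.0035  0.0024 -1.    ] F [ 0.2 -0.2  0. ] shift [ 78.8   8.9 110.4] turn -0.0268
[-0.496  0.119  1.47   0.     1.557  1.102]
```

arm_command --increments "0.3 78 13 70 -0.74; 0.3 78 13 70 -0.74; 0.3 78 13 70 -0.74; 0.3 78 13 70 -0.74; 0.3 78 13 70 -0.74"

```text
t: 41.35
tool_pos: [0.6257, -0.2508, 0.1911]
orientation: [-2.936, -1.11, 0.003]
force: [-0.2, -0.4, 1.3]
opening: 0.0656
gripper_force: 0.0
```

arm_command --increments "0.3 0 0 0 -0.74; 0.3 0 0 0 -0.74; 0.3 0 0 0 -0.74; 0.3 0 0 0 -0.74; 0.3 0 0 0 -0.74"

```text
t: 41.85
tool_pos: [0.6258, -0.251, 0.1927]
orientation: [-2.338, -2.097, 0.0]
force: [0.1, -0.1, 0.2]
opening: 0.0649
gripper_force: 0.0
```

arm_command --increments "0.3 0 0 0 -0.62; 0.3 0 0 0 -0.62; 0.3 0 0 0 -0.62; 0.3 0 0 0 -0.62; 0.3 0 0 0 -0.62"

```text
t: 42.35
tool_pos: [0.6259, -0.2513, 0.1927]
orientation: [-1.591, -2.708, -0.0]
force: [-0.1, 0.5, -0.8]
opening: 0.065
gripper_force: 0.0
```

arm_command --increments "0.3 0 0 0 0; 0.3 0 0 0 0"

```text
t: 42.55
tool_pos: [0.626, -0.2527, 0.1931]
orientation: [-1.602, -2.702, -0.0]
force: [-0.6, 1.0, 0.4]
opening: 0.0652
gripper_force: 0.0
```

Run:
```python
from h import *
go(.6248,-.2525,.092,2.08)
```

```text
42.55 [ 0.626  -0.2527  0.1931] yaw 2.0713 tilt [-2.e-04  2.e-04 -1.e+00] F [-0.6  1.   0.4] shift [  0.8  -1.  101.1] turn -0.0087
```

arm_command --increments "0.4 1 -1 45 -0.008; 0.4 1 -1 80 -0.008; 0.4 1 -1 100 -0.008; 0.4 1 -1 100 -0.008; 0.4 1 -1 100 -0.008"

```text
t: 43.05
tool_pos: [0.6247, -0.2531, 0.0935]
orientation: [-1.589, -2.709, -0.0]
force: [-0.3, -0.2, 0.7]
opening: 0.0557
gripper_force: 0.0
```

arm_command --increments "1 0 0 0 0; 1 0 0 0 0; 1 0 0 0 0; 1 0 0 0 0; 1 0 0 0 0" --grip_force 12

```text
t: 43.55
tool_pos: [0.6248, -0.2533, 0.0936]
orientation: [1.588, 2.71, 0.0]
force: [0.3, -0.5, 0.7]
opening: 0.0202
gripper_force: 0.0
```

arm_command --increments "1 0 0 0 0; 1 0 0 0 0; 1 0 0 0 0.08; 1 0 0 0 0.16; 1 0 0 0 0.24"

```text
t: 44.05
tool_pos: [0.6254, -0.253, 0.0935]
orientation: [1.904, 2.497, 0.001]
force: [3.9, 0.3, -0.8]
opening: 0.0143
gripper_force: 12.0
```

Run:
```python
from h import *
go(.6248,-.2525,.092,2.08); print(robot.read_state()['opening'],robot.read_state()['wrist_torque'])
```

```text
44.05 [ 0.6254 -0.253   0.0935] yaw 1.8388 tilt [ 0.0015 -0.     -1.    ] F [ 3.9  0.3 -0.8] shift [ 0.7 -0.5  1.5] turn -0.2412
0.014299323813640645 [ 0.22748175 -0.79413674  0.02636545]
```

arm_command --increments "1 0 0 0 0.12; 1 0 0 0 0.24; 1 0 0 0 0.36; 1 0 0 0 0.48; 1 0 0 0 0.6"

```text
t: 44.55
tool_pos: [0.6252, -0.253, 0.0934]
orientation: [2.559, 1.821, 0.001]
force: [2.3, 0.6, 0.6]
opening: 0.0142
gripper_force: 12.0
```

arm_command --increments "1 0 0 0 0.12; 1 0 0 0 0.24; 1 0 0 0 0.36; 1 0 0 0 0.48; 1 0 0 0 0.6"

```text
t: 45.05
tool_pos: [0.6249, -0.2528, 0.0934]
orientation: [-2.983, -0.984, -0.001]
force: [1.4, 3.0, 2.1]
opening: 0.014
gripper_force: 12.0
```

arm_command --increments "1 0 0 0 0.12; 1 0 0 0 0.24; 1 0 0 0 0.36; 1 0 0 0 0.48; 1 0 0 0 0.6"

```text
t: 45.55
tool_pos: [0.6248, -0.2526, 0.0935]
orientation: [-3.14, -0.058, -0.0]
force: [-0.0, 3.4, 2.9]
opening: 0.0141
gripper_force: 12.0
```

arm_command --increments "1 0 0 0 0; 0.4 0 0 0 0; 0.4 0 0 0 0; 0.4 0 0 0 0; 0.4 0 0 0 0"

```text
t: 46.05
tool_pos: [0.6245, -0.2534, 0.0929]
orientation: [3.141, 0.067, -0.001]
force: [0.4, 0.0, -0.7]
opening: 0.0414
gripper_force: 0.0
```

Run:
```python
from h import *
go(.6248,-.2525,.092,-1.696); print(robot.read_state()['opening'],robot.read_state()['q'].round(3))
```

```text
46.05 [ 0.6245 -0.2534  0.0929] yaw 0.0426 tilt [-4.e-04 -1.e-04 -1.e+00] F [ 0.4  0.  -0.7] shift [ 0.3 -0.9  0.9] turn 1.7386
0.04135824660377125 [-0.461  0.435  1.407 -0.     1.3    1.067]
```

arm_command --increments "0.4 0 0 -40 0; 0.4 0 0 -60 0; 0.4 0 0 -60 -0.14; 0.4 0 0 -60 -0.28; 0.4 0 0 -60 -0.42"

```text
t: 46.55
tool_pos: [0.6247, -0.2535, 0.1535]
orientation: [3.056, 0.728, 0.0]
force: [-0.5, -0.4, -0.3]
opening: 0.0558
gripper_force: 0.0
```

arm_command --increments "0.4 0 0 0 -0.7; 0.4 0 0 0 -0.7; 0.4 0 0 0 -0.7; 0.4 0 0 0 -0.7; 0.4 0 0 0 -0.7"

```text
t: 47.05
tool_pos: [0.6246, -0.2533, 0.153]
orientation: [-2.621, -1.733, 0.0]
force: [-0.6, 0.5, -0.9]
opening: 0.0562
gripper_force: 0.0
```

arm_command --increments "0.4 0 0 0 -0.7; 0.4 0 0 0 -0.7; 0.4 0 0 0 -0.7; 0.4 0 0 0 -0.7; 0.4 0 0 0 -0.7"

```text
t: 47.55
tool_pos: [0.6246, -0.2534, 0.1531]
orientation: [-1.868, -2.526, 0.0]
force: [-0.8, -0.7, 0.1]
opening: 0.056
gripper_force: 0.0
```

arm_command --increments "0.4 0 0 0 -0.7; 0.4 0 0 0 -0.7; 0.4 0 0 0 -0.7; 0.4 0 0 0 -0.7; 0.4 0 0 0 -0.7"

```text
t: 48.05
tool_pos: [0.6246, -0.2534, 0.1531]
orientation: [-0.888, -3.013, 0.0]
force: [-0.2, -0.8, 0.4]
opening: 0.056
gripper_force: 0.0
```

arm_command --increments "0.4 0 0 0 -0.62; 0.4 0 0 0 -0.62; 0.4 0 0 0 -0.62; 0.4 0 0 0 -0.62; 0.4 0 0 0 -0.62"

```text
t: 48.55
tool_pos: [0.6246, -0.2533, 0.153]
orientation: [0.069, -3.141, 0.0]
force: [-0.1, -0.3, -0.4]
opening: 0.056
gripper_force: 0.0
```

Run:
```python
from h import *
go(.6248,-.2528,.0925,.0426-np.pi); print(robot.read_state()['opening'],robot.read_state()['q'].round(3))
```

```text
48.55 [ 0.6246 -0.2533  0.153 ] yaw -3.0978 tilt [-2.e-04 -1.e-04 -1.e+00] F [-0.1 -0.3 -0.4] shift [-0.2  0.5 60.5] turn 0.0011
0.05596650604253848 [-0.461  0.381  1.361 -0.     1.399 -2.076]
```

arm_command --increments "0.4 0 0 35 0; 0.4 0 0 60 0; 0.4 0 0 60 0; 0.4 0 0 60 0; 1 0 0 60 0"

```text
t: 49.05
tool_pos: [0.6258, -0.2538, 0.0953]
orientation: [-0.061, 3.139, -0.002]
force: [-0.3, 0.2, 0.9]
opening: 0.0514
gripper_force: 0.0
```

arm_command --increments "1 0 0 0 0; 1 0 0 0 0; 1 0 0 0 0; 1 0 0 0 0; 1 0 0 0 0"

```text
t: 49.55
tool_pos: [0.6248, -0.2525, 0.0933]
orientation: [-0.063, 3.141, 0.002]
force: [-1.1, -1.7, 4.4]
opening: 0.0138
gripper_force: 12.0
```

arm_command --increments "1 0 0 0 0; 1 0 0 0 0; 1 0 0 0 0.12; 1 0 0 0 0.24; 1 0 0 0 0.36"

```text
t: 50.05
tool_pos: [0.6248, -0.2524, 0.0933]
orientation: [-0.507, -3.1, -0.002]
force: [-0.6, 5.9, 4.9]
opening: 0.0139
gripper_force: 12.0
```

arm_command --increments "1 0 0 0 0.12; 1 0 0 0 0.24; 1 0 0 0 0.36; 1 0 0 0 0.48; 1 0 0 0 0.6"

```text
t: 50.55
tool_pos: [0.625, -0.2521, 0.0933]
orientation: [-1.4, -2.812, -0.002]
force: [1.1, 7.6, 3.8]
opening: 0.0139
gripper_force: 12.0
```

arm_command --increments "1 0 0 0 0.12; 1 0 0 0 0.24; 1 0 0 0 0.36; 1 0 0 0 0.48; 1 0 0 0 0.6"

```text
t: 51.05
tool_pos: [0.6253, -0.252, 0.0934]
orientation: [-2.169, -2.273, -0.003]
force: [0.7, 7.4, 3.2]
opening: 0.0137
gripper_force: 12.0
```

arm_command --increments "1 0 0 0 0.1; 1 0 0 0 0.16; 1 0 0 0 0.18; 1 0 0 0 0.18; 1 0 0 0 0.18"

```text
t: 51.55
tool_pos: [0.6254, -0.252, 0.0933]
orientation: [-2.359, -2.074, -0.003]
force: [2.0, 7.3, 2.3]
opening: 0.0137
gripper_force: 12.0
```

Run:
```python
from h import *
go(.6248,-.2528,.0925,-1.696-np.pi); print(robot.read_state()['opening'],robot.read_state()['q'].round(3))
```

```text
51.55 [ 0.6254 -0.252   0.0933] yaw 1.4423 tilt [ 0.0011  0.0015 -1.    ] F [2.  7.3 2.3] shift [-0.9 -0.5  0.8] turn 6.2799
0.013650399657862473 [-0.46   0.434  1.407  0.002  1.3   -0.332]
```

arm_command --increments "0.5 0 0 0 0; 0.5 0 0 0 0; 0.5 0 0 0 0; 0.5 0 0 -30 0; 0.5 0 0 -70 0"

```text
t: 52.05
tool_pos: [0.6226, -0.2526, 0.1603]
orientation: [-2.356, -2.069, 0.004]
force: [-0.5, -0.2, -0.2]
opening: 0.0454
gripper_force: 0.0
```

arm_command --increments "1 0 0 -50 0; 1 -20 0 -95 0; 1 -60 0 -95 0; 1 -70 0 -95 0; 1 -70 0 -95 0"

```text
t: 52.55
tool_pos: [0.6148, -0.3245, 0.2574]
orientation: [-2.362, -2.07, 0.001]
force: [0.2, 0.4, 0.1]
opening: 0.0112
gripper_force: 0.0
```

Run:
```python
from h import *
import json
go(.6248,-.2525,.15,0)
im,m=snap('wrist','w10'); json.dump({k:np.array(v).tolist() for k,v in m.items()},open('w10.json','w')); print(m['eye'])
c=w2px(m,(.6248,-.2525,.063));print(c);u,v=c.astype(int);u0=u-80;v0=max(v-60,0);print(u0,v0)
cv2.imwrite('pics/i.png',cv2.resize(im[v0:v0+120,u0:u0+160],(800,600),interpolation=cv2.INTER_CUBIC))
```

```text
52.55 [ 0.6148 -0.3245  0.2574] yaw 1.4389 tilt [-9.e-04  1.e-04 -1.e+00] F [0.2 0.4 0.1] shift [ 72.7   0.6 107.4] turn 1.4389
[ 0.6244486  -0.2450238   0.39787756]
[326.41958489 147.38605089]
246 87
```

View pics/i.png

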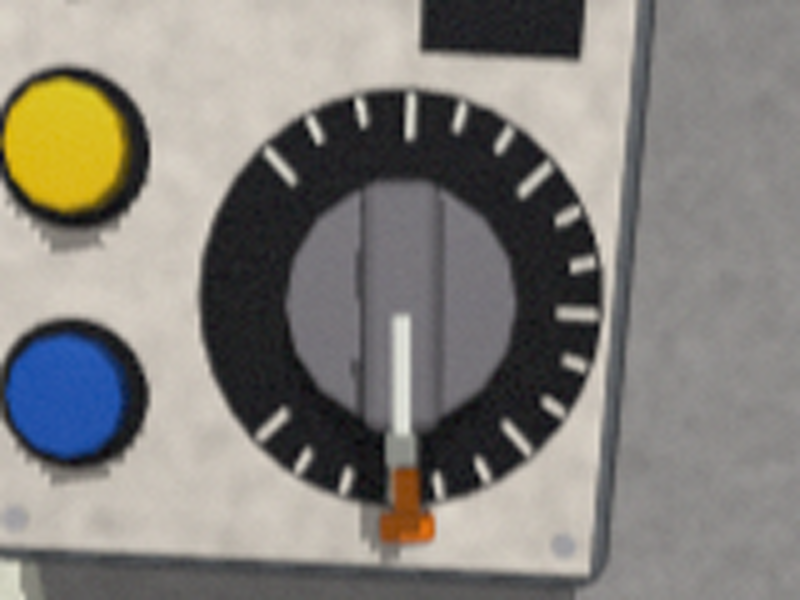

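Run:
```python
from h import *
import json
m=json.load(open('w10.json'))
f=lambda p,z:px2w(m,246+(p[0]-2)/5,87+(p[1]-2)/5,z)[:2]
an=lambda v:np.arctan2(v[1],v[0])
c=np.mean([f(p,.056) for p in((200,298),(603,298),(402,89),(402,506))],0);print('c',c.round(4))
print('line',an(f((401,432),.093)-f((401,317),.093)),'bar edges',an(f((362,410),.093)-f((364,190),.093)),an(f((438,410),.093)-f((440,190),.093)))
for z in (.056,.06):print('marker',an(f((406,470),z)-c))
k={}
for n,p in(('yel',(63,145)),('blue',(63,392))):print(n,f(p,.066).round(4))
s=cv2.cvtColor(cv2.imread('pics/top0.png'),cv2.COLOR_BGR2HSV)
go(.5752,-.1725,.12,np.pi/2)
```

```text
c [ 0.6244 -0.2521]
line -1.702373659731202 bar edges -1.718217409242816 -1.705410725790772
marker -1.676025712365558
marker -1.6762920178150404
yel [ 0.5671 -0.2167]
blue [ 0.5588 -0.2598]
52.6 [ 0.615  -0.3229  0.2567] yaw 1.4401 tilt [-0.0017  0.0013 -1.    ] F [ 0.6  0.2 -0.1] shift [143.8 -58.8 137. ] turn -0.1307
```

The pointer stands at the marker to within about 0.02 rad. Before pressing the keys I'll check by numbers for anything knocked.

```bash
cat > chk.py <<'E'
from h import *
im,m=snap('top','chk%d'%int(robot.read_state()['t']*100))
h=cv2.cvtColor(im,cv2.COLOR_BGR2HSV)
def blobs(mask,z,roi,mn):
    M=np.zeros_like(mask);x0,y0,x1,y1=roi;M[y0:y1,x0:x1]=mask[y0:y1,x0:x1]
    n,l,s,c=cv2.connectedComponentsWithStats(M)
    for i in range(1,n):
        if s[i,4]>mn:
            r=cv2.minAreaRect(np.argwhere(l==i)[:,::-1].astype(np.float32));b=px2w(m,*r[0],z)[:2]
            print(s[i].tolist(),'c',px2w(m,*c[i],z)[:2].round(4),'rect',b.round(4),[round(x,1) for x in r[1]],round(r[2],1))
print('ros');blobs(cv2.bitwise_not(cv2.inRange(h,(0,165,60),(11,255,255))),.022,(311,190,356,276),60)
print('panel');blobs(cv2.inRange(h,(10,60,30),(25,175,255)),.024,(245,180,303,285),300)
E
python3 chk.py
```

```text
ros
[311, 203, 18, 19, 281] c [0.6007 0.033 ] rect [0.5999 0.0321] [18.0, 17.0] 90.0
[337, 202, 18, 17, 247] c [ 0.6053 -0.0339] rect [ 0.6052 -0.0337] [16.0, 17.0] 90.0
[311, 244, 19, 20, 295] c [0.4954 0.0304] rect [0.495  0.0304] [19.0, 18.0] 90.0
[338, 246, 16, 17, 188] c [ 0.4935 -0.0338] rect [ 0.494  -0.0337] [16.0, 15.0] 90.0
panel
[256, 202, 43, 58, 2220] c [0.5516 0.1388] rect [0.552 0.139] [41.1, 57.0] 1.1
```

Everything is still in place, so I'll go over the green key.

arm_command --increments "1 45 -18 0 0; 1 90 -36 30 0; 1 135 -54 70 0; 1 144 -59 110 0; 1 144 -59 140 0"

```text
t: 53.15
tool_pos: [0.5742, -0.1675, 0.1156]
orientation: [-2.354, -2.077, 0.0]
force: [0.1, -1.1, 0.4]
opening: 0.0006
gripper_force: 0.0
```

arm_command --increments "1 0 0 0 0; 1 0 0 0 0; 1 0 0 0 0"

```text
t: 53.45
tool_pos: [0.5774, -0.1729, 0.1209]
orientation: [2.358, 2.071, 0.003]
force: [-0.2, -0.1, 0.9]
opening: 0.0004
gripper_force: 0.0
```

Run:
```python
from h import *
go(.5752,-.1725,.0855,1.44);print(robot.read_state()['opening'])
```

```text
53.45 [ 0.5774 -0.1729  0.1209] yaw 1.4418 tilt [ 0.0034 -0.0013 -1.    ] F [-0.2 -0.1  0.9] shift [ 0.2 -2.4 35.4] turn 0.0018
0.0004066462772131074
```

arm_command --increments "1 0 -2 15 0; 1 0 -2 25 0; 1 0 -2 31 0; 1 0 -2 34 0; 1 0 -2 35 0"

```text
t: 53.95
tool_pos: [0.5738, -0.1725, 0.0858]
orientation: [2.36, 2.073, -0.001]
force: [-14.5, 3.9, 30.0]
opening: 0.0003
gripper_force: 15.3
```

arm_command --increments "1 0 0 0 0; 1 0 0 0 0"

```text
t: 54.15
tool_pos: [0.5738, -0.1724, 0.086]
orientation: [2.36, 2.073, -0.001]
force: [-12.7, 3.5, 25.0]
opening: 0.0004
gripper_force: 12.4
```

arm_command --increments "1 0 0 -20 0; 1 0 0 -30 0; 1 -44.5 0 -30 0; 1 -44.5 0 -30 0; 1 -44.5 0 -30 0"

```text
t: 54.65
tool_pos: [0.5677, -0.2168, 0.1127]
orientation: [-2.362, -2.071, 0.0]
force: [0.2, 0.6, -0.1]
opening: 0.0003
gripper_force: 0.0
```

arm_command --increments "1 0 0 0 0; 1 0 0 0 0"

```text
t: 54.85
tool_pos: [0.5679, -0.2152, 0.1126]
orientation: [-2.359, -2.074, 0.0]
force: [0.1, 0.7, 0.3]
opening: 0.0001
gripper_force: 0.0
```

Run:
```python
from h import *
go(.5676,-.2166,.0857,1.44)
```

```text
54.85 [ 0.5679 -0.2152  0.1126] yaw 1.4425 tilt [-7.e-04  6.e-04 -1.e+00] F [0.1 0.7 0.3] shift [-1.5 -0.1 26.9] turn 0.0025
```

arm_command --increments "1 -1 0 10 0; 1 -1 0 18 0; 1 -1 0 23 0; 1 -1 0 26 0; 1 -1 0 27.5 0"

```text
t: 55.35
tool_pos: [0.5675, -0.2166, 0.0861]
orientation: [-2.359, -2.073, 0.001]
force: [-8.8, 5.6, 17.8]
opening: 0.0008
gripper_force: 8.7
```

arm_command --increments "1 0 0 0 0; 1 0 0 0 0"

```text
t: 55.55
tool_pos: [0.5677, -0.2167, 0.0863]
orientation: [-2.359, -2.073, 0.0]
force: [-5.3, 3.2, 9.0]
opening: 0.0004
gripper_force: 4.1
```

arm_command --increments "1 0 0 -20 0; 1 0 0 -30 0; 1 -44.5 -1 -30 0; 1 -44.5 -1 -30 0; 1 -44.5 -1 -30 0"

```text
t: 56.05
tool_pos: [0.561, -0.2619, 0.1156]
orientation: [2.362, 2.071, 0.0]
force: [0.3, 0.6, -0.4]
opening: 0.0002
gripper_force: 0.0
```

arm_command --increments "1 0 0 0 0; 1 0 0 0 0"

```text
t: 56.25
tool_pos: [0.5612, -0.2602, 0.1153]
orientation: [-2.359, -2.074, 0.0]
force: [-0.7, 0.3, -0.1]
opening: 0.0004
gripper_force: 0.0
```

Run:
```python
from h import *
go(.5592,-.2600,.0857,1.44)
```

```text
56.25 [ 0.5612 -0.2602  0.1153] yaw 1.4425 tilt [-5.e-04  5.e-04 -1.e+00] F [-0.7  0.3 -0.1] shift [-0.1 -2.  29.6] turn 0.0025
```

arm_command --increments "1 0 -2 12 0; 1 0 -2 20 0; 1 0 -2 26 0; 1 0 -2 29 0; 1 0 -2 30.5 0"

```text
t: 56.75
tool_pos: [0.5586, -0.2602, 0.086]
orientation: [-2.358, -2.073, 0.001]
force: [-11.6, 7.0, 22.5]
opening: 0.0005
gripper_force: 11.3
```

arm_command --increments "1 0 0 0 0; 1 0 0 0 0"

```text
t: 56.95
tool_pos: [0.5589, -0.2603, 0.0862]
orientation: [-2.359, -2.073, 0.0]
force: [-7.1, 5.5, 11.7]
opening: 0.0006
gripper_force: 6.5
```

arm_command --increments "1 0 0 -30 0; 1 0 0 -70 0; 1 -10 -40 -100 0; 1 -20 -80 -120 0; 1 -20 -80 -120 0"

```text
t: 57.45
tool_pos: [0.4756, -0.2719, 0.2089]
orientation: [2.358, 2.068, 0.0]
force: [1.0, -0.4, 0.7]
opening: 0.0005
gripper_force: 0.0
```

```bash
python3 chk.py
python3 - <<'E'
from h import *
im=robot.read_camera('top')
cv2.imwrite('pics/end.png',cv2.resize(im[165:325,170:520],(800,366),interpolation=cv2.INTER_CUBIC))
E
```

```text
ros
[311, 190, 17, 8, 114] c [0.6484 0.0346] rect [0.6471 0.0335] [7.0, 16.0] 90.0
[337, 202, 18, 18, 244] c [ 0.6054 -0.0339] rect [ 0.6039 -0.0337] [17.0, 17.0] 90.0
[311, 244, 19, 20, 296] c [0.4952 0.0303] rect [0.495  0.0304] [19.0, 18.0] 90.0
[338, 246, 16, 17, 196] c [ 0.4938 -0.034 ] rect [ 0.494  -0.0337] [16.0, 15.0] 90.0
panel
[256, 202, 45, 58, 2228] c [0.5517 0.1387] rect [0.5514 0.1364] [42.1, 57.1] 2.3
```

View pics/end.png

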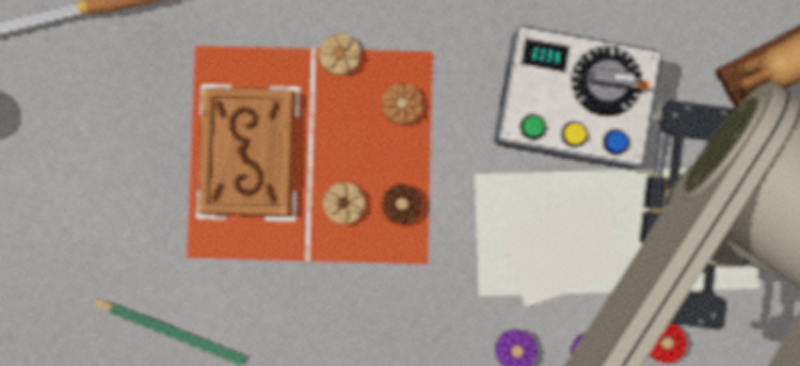

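Rosette 1 has been knocked to crop (341,54), past the mat's far edge. Everything else is fine. I'll put it back and repeat the key sequence.

Run:
```python
from h import *
im,m=snap('top','k1');h=cv2.cvtColor(im,cv2.COLOR_BGR2HSV)
M=np.zeros(im.shape[:2],np.uint8);mask=cv2.inRange(h,(10,50,90),(30,160,255));M[176:204,304:336]=mask[176:204,304:336]
n,l,s,c=cv2.connectedComponentsWithStats(M)
for i in range(1,n):
    if s[i,4]>40: print(s[i],c[i],px2w(m,*c[i],.022))
go(.66,.025,.15,0)
```

```text
[309 180  19  18 270] [318.15555556 188.43703704] [0.66010556 0.03573198 0.022     ]
57.6 [ 0.4775 -0.2704  0.2049] yaw 1.4412 tilt [ 5.e-04  0.e+00 -1.e+00] F [ 0.5 -0.1 -0.4] shift [316.5 142.8  55. ] turn 1.4412
```

arm_command --increments "0.4 0 0 -50 0.14; 0.4 0 0 -60 0.28; 0.4 0 0 -60 0.42; 0.4 0 0 -60 0.56; 0.4 0 0 -60 0.7"

```text
t: 58.1
tool_pos: [0.4781, -0.2698, 0.2635]
orientation: [-2.929, -1.131, 0.002]
force: [0.1, -0.3, -0.0]
opening: 0.0357
gripper_force: 0.0
```

arm_command --increments "0.4 0 0 0 0.74; 0.4 0 0 0 0.74; 0.4 0 0 0 0.74; 0.4 0 0 0 0.74; 0.4 0 0 0 0.74"

```text
t: 58.6
tool_pos: [0.478, -0.2698, 0.2632]
orientation: [-3.14, 0.005, 0.003]
force: [-0.4, -0.6, -0.8]
opening: 0.0561
gripper_force: 0.0
```

arm_command --increments "0.4 0 0 0 0; 0.4 0 0 0 0"

```text
t: 58.8
tool_pos: [0.4776, -0.27, 0.2639]
orientation: [-3.14, -0.011, 0.002]
force: [-0.2, -0.5, 0.3]
opening: 0.0555
gripper_force: 0.0
```

Run:
```python
from h import *
go(.66,.034,.27,0)
```

```text
58.8 [ 0.4776 -0.27    0.2639] yaw 0.0068 tilt [-0.0016  0.0013 -1.    ] F [-0.2 -0.5  0.3] shift [ 184.4 -302.7   -6. ] turn 0.0068
```

arm_command --increments "0.35 28 -40 0 0; 0.35 56 -80 0 0; 0.35 84 -120 0 0; 0.35 112 -160 0 0; 0.35 140 -200 0 0"

```text
t: 59.3
tool_pos: [0.618, -0.0681, 0.2646]
orientation: [-3.141, -0.009, 0.001]
force: [0.7, -0.1, -0.5]
opening: 0.0603
gripper_force: 0.0
```

arm_command --increments "0.35 22 -40 0 0; 0.35 44 -80 30 0; 0.35 44 -104 60 0; 0.35 44 -104 100 0; 0.35 44 -104 130 0"

```text
t: 59.8
tool_pos: [0.6598, 0.0358, 0.1316]
orientation: [-3.141, -0.013, 0.005]
force: [-0.9, -0.1, 0.0]
opening: 0.0605
gripper_force: 0.0
```

arm_command --increments "0.35 0 0 0 0; 0.35 0 0 0 0; 0.35 0 0 0 0"

```text
t: 60.1
tool_pos: [0.6623, 0.0337, 0.1379]
orientation: [3.142, 0.004, 0.006]
force: [0.7, -0.4, 1.2]
opening: 0.0605
gripper_force: 0.0
```

Run:
```python
from h import *
go(.66,.035,.0315,0)
im,m=snap('wrist','k2')
print(w2px(m,(.66,.035,.022)))
```

```text
60.1 [0.6623 0.0337 0.1379] yaw 0.0026 tilt [ 0.0036 -0.     -1.    ] F [ 0.7 -0.4  1.2] shift [ -2.7  -1.3 106.3] turn 0.0026
[322.23754801 249.06390962]
```

arm_command --increments "0.35 -1 -1 40 0; 0.35 -1 -1 75 0; 0.35 -1 -1 95 0; 0.35 -1 -1 104 0; 0.35 -1 -1 104 0"

```text
t: 60.65
tool_pos: [0.6599, 0.0347, 0.0314]
orientation: [-3.142, -0.003, 0.0]
force: [0.6, -0.3, -0.4]
opening: 0.0608
gripper_force: 0.0
```

arm_command --increments "0.8 0 0 0 0; 0.8 0 0 0 0; 0.8 0 0 0 0; 0.8 0 0 0 0; 0.8 0 0 0 0" --grip_force 10

```text
t: 61.15
tool_pos: [0.6614, 0.0349, 0.0335]
orientation: [3.141, 0.003, 0.006]
force: [-0.7, -0.3, 6.1]
opening: 0.0458
gripper_force: 10.0
```

arm_command --increments "0.8 0 0 -30 0; 0.8 0 0 -70 0; 0.8 -40 0 -70 0; 0.8 -80 2 -70 0; 0.8 -103 3 -70 0"

```text
t: 61.65
tool_pos: [0.5547, 0.0318, 0.1016]
orientation: [3.142, 0.003, -0.0]
force: [0.4, 0.6, 0.2]
opening: 0.0459
gripper_force: 10.0
```

arm_command --increments "0.8 0 0 0 0; 0.8 0 0 0 0"

```text
t: 61.85
tool_pos: [0.5572, 0.0317, 0.102]
orientation: [3.142, 0.003, 0.003]
force: [0.3, 0.1, 0.2]
opening: 0.0455
gripper_force: 10.0
```

Run:
```python
from h import *
go(.557,.032,.033,0)
```

```text
61.85 [0.5572 0.0317 0.102 ] yaw 0.0017 tilt [ 0.0018 -0.     -1.    ] F [0.3 0.1 0.2] shift [-0.4 -0.3 69. ] turn 0.0017
```

Place it, release it with a small opening, then go up and back toward the keys.

arm_command --increments "0.8 0 0 35 0; 0.8 0 0 60 0; 0.8 0 0 68 0; 0.8 0 0 69 0; 0.8 0 0 69 0"

```text
t: 62.35
tool_pos: [0.5578, 0.0317, 0.0328]
orientation: [3.142, 0.003, 0.001]
force: [0.1, -0.6, -0.8]
opening: 0.0455
gripper_force: 10.0
```

arm_command --increments "0.4 0 0 0 0; 0.4 0 0 0 0; 0.4 0 0 0 0; 0.4 0 0 -30 0; 0.4 0 0 -70 0"

```text
t: 62.85
tool_pos: [0.5545, 0.0318, 0.1006]
orientation: [-3.141, -0.003, 0.008]
force: [0.1, 0.3, -0.1]
opening: 0.0558
gripper_force: 0.0
```

arm_command --increments "1 0 0 -50 0; 1 0 30 -90 0; 1 0 75 -90 -0.14; 1 0 120 -90 -0.28; 1 10 165 -90 -0.42"

```text
t: 63.35
tool_pos: [0.5668, -0.1347, 0.1934]
orientation: [3.069, 0.667, 0.002]
force: [0.4, 0.7, 0.1]
opening: 0.0204
gripper_force: 0.0
```

arm_command --increments "1 0 0 0 -0.7; 1 0 0 0 -0.7; 1 0 0 0 -0.7; 1 0 0 0 -0.7; 1 0 0 0 -0.7"

```text
t: 63.85
tool_pos: [0.567, -0.1334, 0.1925]
orientation: [2.655, 1.679, 0.0]
force: [0.0, 0.9, 0.6]
opening: 0.0006
gripper_force: 0.0
```

arm_command --increments "1 0 0 0 -0.32; 1 0 0 0 -0.32; 1 0 0 0 -0.32; 1 0 0 0 -0.32; 1 0 0 0 -0.32"

```text
t: 64.35
tool_pos: [0.567, -0.1332, 0.1923]
orientation: [2.363, 2.07, 0.0]
force: [0.4, 0.5, 0.8]
opening: 0.0006
gripper_force: 0.0
```

```bash
sed -i 's/(311,190,356,276)/(310,176,370,290)/' chk.py; python3 chk.py; python3 -c "
from h import *
go(.5752,-.1725,.115,1.44)"
```

```text
ros
[310, 176, 60, 114, 2619] c [ 0.5451 -0.0462] rect [ 0.5481 -0.0185] [113.0, 59.0] 90.0
[337, 202, 19, 17, 251] c [ 0.6053 -0.0341] rect [ 0.6052 -0.0349] [18.0, 16.0] 0.0
[311, 220, 19, 19, 291] c [0.5578 0.0304] rect [0.5568 0.0306] [18.0, 18.0] 90.0
[311, 244, 20, 20, 297] c [0.4951 0.0303] rect [0.4953 0.03  ] [18.6, 19.2] 80.5
[338, 246, 17, 17, 195] c [ 0.4935 -0.0339] rect [ 0.4937 -0.0344] [15.5, 15.5] 18.4
panel
[256, 202, 45, 59, 2238] c [0.5517 0.1386] rect [0.5497 0.1378] [42.0, 58.0] 3.4
64.4 [ 0.5671 -0.1332  0.1923] yaw 1.439 tilt [ 2.e-04 -0.e+00 -1.e+00] F [ 0.1  0.7 -0.1] shift [-37.9  13.2  77.3] turn -0.001
```

All four rosettes are on the mat and clear of one another, and the panel hasn't moved. Now I'll repeat the keys.

arm_command --increments "1 -38 13 0 0; 1 -38 13 40 0; 1 -38 13 70 0; 1 -38 13 77 0; 1 -38 13 77 0"

```text
t: 64.9
tool_pos: [0.574, -0.1721, 0.1138]
orientation: [-2.359, -2.071, 0.002]
force: [-0.0, -0.2, -0.3]
opening: 0.0001
gripper_force: 0.0
```

arm_command --increments "1 0 0 0 0; 1 0 0 0 0; 1 0 0 0 0; 1 0 0 0 0"

```text
t: 65.3
tool_pos: [0.5757, -0.1728, 0.1164]
orientation: [2.359, 2.073, 0.001]
force: [-0.7, 0.4, -0.1]
opening: 0.0005
gripper_force: 0.0
```

```bash
python3 -c "
from h import *
go(.5752,-.1725,.0857,1.44)"
```

```text
65.3 [ 0.5757 -0.1728  0.1164] yaw 1.4419 tilt [ 1.8e-03 -7.0e-04 -1.0e+00] F [-0.7  0.4 -0.1] shift [ 0.2 -0.6 30.7] turn 0.0019
```

arm_command --increments "1 0 0 12 0; 1 0 0 20 0; 1 0 0 26 0; 1 0 0 29 0; 1 0 0 31 0"

```text
t: 65.8
tool_pos: [0.5745, -0.1724, 0.0858]
orientation: [-2.359, -2.073, 0.002]
force: [-16.3, 5.4, 32.7]
opening: 0.0004
gripper_force: 16.3
```

arm_command --increments "1 0 0 0 0; 1 0 0 0 0"

```text
t: 66.0
tool_pos: [0.5745, -0.1724, 0.0861]
orientation: [-2.359, -2.073, 0.001]
force: [-12.6, 4.2, 21.0]
opening: 0.0005
gripper_force: 10.7
```

arm_command --increments "1 0 0 -20 0; 1 0 0 -30 0; 1 -44.5 -1 -30 0; 1 -44.5 -1 -30 0; 1 -44.5 -1 -30 0"

```text
t: 66.5
tool_pos: [0.568, -0.2173, 0.1137]
orientation: [-2.362, -2.071, 0.0]
force: [0.3, 0.1, 1.0]
opening: 0.0005
gripper_force: 0.0
```

arm_command --increments "1 0 0 0 0; 1 0 0 0 0; 1 0 0 0 0; 1 0 0 0 0"

```text
t: 66.9
tool_pos: [0.5684, -0.216, 0.114]
orientation: [-2.359, -2.074, 0.0]
force: [-0.0, -0.2, -0.0]
opening: 0.0001
gripper_force: 0.0
```

```bash
python3 -c "
from h import *
go(.5676,-.2166,.0857,1.44)"
```

```text
66.9 [ 0.5684 -0.216   0.114 ] yaw 1.4425 tilt [-2.e-04  2.e-04 -1.e+00] F [-0.  -0.2 -0. ] shift [-0.7 -0.7 28.3] turn 0.0025
```

arm_command --increments "1 -1 -1 12 0; 1 -1 -1 19 0; 1 -1 -1 24 0; 1 -1 -1 27 0; 1 -1 -1 28.5 0"

```text
t: 67.4
tool_pos: [0.5666, -0.2172, 0.0861]
orientation: [-2.359, -2.073, 0.001]
force: [-9.3, 4.5, 17.6]
opening: 0.0004
gripper_force: 8.7
```

arm_command --increments "1 0 0 0 0; 1 0 0 0 0"

```text
t: 67.6
tool_pos: [0.5669, -0.2173, 0.0863]
orientation: [-2.359, -2.073, 0.0]
force: [-5.6, 2.6, 7.7]
opening: 0.0006
gripper_force: 4.0
```

arm_command --increments "1 0 0 -20 0; 1 0 0 -30 0; 1 -44 -2 -30 0; 1 -44 -2 -30 0; 1 -44 -2 -30 0"

```text
t: 68.1
tool_pos: [0.5594, -0.2616, 0.1156]
orientation: [2.362, 2.071, 0.0]
force: [0.2, 0.0, -0.1]
opening: 0.0004
gripper_force: 0.0
```

arm_command --increments "1 0 0 0 0; 1 0 0 0 0; 1 0 0 0 0; 1 0 0 0 0"

```text
t: 68.5
tool_pos: [0.5597, -0.2603, 0.1156]
orientation: [-2.359, -2.074, -0.0]
force: [-0.2, 0.0, 0.2]
opening: 0.0004
gripper_force: 0.0
```

```bash
python3 -c "
from h import *
go(.5592,-.2600,.0857,1.44)"
```

```text
68.5 [ 0.5597 -0.2603  0.1156] yaw 1.4426 tilt [-1.e-04  1.e-04 -1.e+00] F [-0.2  0.   0.2] shift [ 0.2 -0.5 29.9] turn 0.0026
```

arm_command --increments "1 0 0 12 0; 1 0 0 20 0; 1 0 0 26 0; 1 0 0 29 0; 1 0 0 30.5 0"

```text
t: 69.0
tool_pos: [0.5591, -0.2604, 0.086]
orientation: [-2.359, -2.073, 0.001]
force: [-11.1, 5.4, 22.0]
opening: 0.0006
gripper_force: 10.9
```

arm_command --increments "1 0 0 0 0; 1 0 0 0 0"

```text
t: 69.2
tool_pos: [0.5591, -0.2605, 0.0862]
orientation: [-2.359, -2.073, 0.001]
force: [-7.5, 4.3, 12.9]
opening: 0.0006
gripper_force: 6.5
```

arm_command --increments "1 0 0 -30 0; 1 0 0 -70 0; 1 -10 -40 -100 0; 1 -20 -80 -120 0; 1 -20 -80 -120 0"

```text
t: 69.7
tool_pos: [0.4759, -0.2719, 0.2089]
orientation: [2.358, 2.068, 0.0]
force: [1.2, 0.0, 0.8]
opening: 0.0002
gripper_force: 0.0
```

arm_command --increments "1 0 0 0 0; 1 0 0 0 0; 1 0 0 0 0"

```text
t: 70.0
tool_pos: [0.4779, -0.2698, 0.2037]
orientation: [-2.358, -2.073, 0.0]
force: [-0.5, 0.3, 0.1]
opening: 0.0006
gripper_force: 0.0
```

```bash
python3 chk.py | tail -8
```

```text
ros
[310, 176, 60, 114, 2529] c [ 0.5485 -0.0457] rect [ 0.5481 -0.0185] [113.0, 59.0] 90.0
[337, 202, 18, 17, 246] c [ 0.6055 -0.034 ] rect [ 0.6052 -0.0337] [16.0, 17.0] 90.0
[311, 219, 19, 20, 290] c [0.5576 0.0305] rect [0.5581 0.0306] [19.0, 18.0] 90.0
[311, 244, 19, 19, 295] c [0.4955 0.0303] rect [0.4963 0.0304] [18.0, 18.0] 90.0
[338, 246, 16, 17, 186] c [ 0.4945 -0.0336] rect [ 0.494  -0.0337] [16.0, 15.0] 90.0
panel
[256, 202, 45, 59, 2245] c [0.5517 0.1387] rect [0.5498 0.1372] [42.0, 58.0] 2.9
```

```bash
python3 -c "
from plant import robot
print(robot.close_job())"
```

```text
the job is handed in; nothing more can be done
None
```

I handed the job in at about 70 s: panel in the frame, all four rosettes on the right half of the mat, dial at the orange marker, and the keys pressed green, yellow, blue. Rosette 1 was knocked off the mat around the first key sequence, so I put it back and pressed all three keys again.

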